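# Close a leak-test pot with four bar knobs, crosswise in two rounds

## Task

The lid of the leak-test pot lies on its gasket, and its four black bar knobs are spun down to just short of their washers; their lock inserts make them run stiffly all the way, at about 0.26 N m. Hand-tighten them clockwise in star order (after the first knob the one straight across the lid, then the other two): one round to bring each just snug, at about 0.33 N m, then a second round in star order to tighten each to about 0.46 N m. Do not force any knob past 0.55 N m, and leave the things around the pot where they are.

Things in the scene. Friction and masses are not known exactly. Their poses are not given: they have to be found in the camera images.
- pot: Fixed round aluminium leak-test pot, 194 mm wide over its flange, on a square dark base plate 170 x 170 x 10 mm, on a plywood riser 100 mm high above the bench; a brass hose nipple sticks out of its side (its -x side). Origin at the centre of the plate's underside, z up. Four studs stand on a circle of 75 mm radius round its axis, 90 degrees apart, one for each knob.
- lid: Lid: aluminium ring with a round window, 194 mm across, 12 mm thick, on a rubber gasket; origin at the centre of its underside, top face 178 mm above the bench. A round washer (29 mm wide) lies on it under each knob; the washers are worn unequally, 4.4 to 5.6 mm high. It sinks and tips a little under the knobs, so tightening one relieves or loads the others: the first ones of a round lose about a tenth of their load by its end.
- knob_1: Knob 1: its round steel foot, 27 mm wide, 6 mm high, threaded on stud 1; origin on the stud's axis at the foot's underside, about 183 mm above the bench. It carries bar_1. Knobs 1, 2, 3, 4 follow one another round the lid: 1 faces 3, 2 faces 4. Clockwise seen from above tightens.
- bar_1: Black grip bar of knob 1: upright, 50 mm long (its own x axis, either way round), 14 mm thick (y), 36 mm tall (z up). Origin on the stud's axis, 12 mm below the bar's top and 30 mm above the foot's underside, about 213 mm above the bench. A torsion-spring core (4 N m/rad) joins it to the foot, so it holds the torque put on it and springs back when let go.
- knob_2: Knob 2: its round steel foot, 27 mm wide, 6 mm high, threaded on stud 2; origin on the stud's axis at the foot's underside, about 183 mm above the bench. It carries bar_2. Turns about z and sinks 12.5 mm a turn; stays where it is left. Torque to turn it, before it meets its washer: 0.26 N m.
- bar_2: Black grip bar of knob 2, like bar_1: 14 mm thick, 50 mm long along its x axis, origin on the stud's axis 12 mm below the bar's top.
- knob_3: Knob 3: its round steel foot, 27 mm wide, 6 mm high, threaded on stud 3; origin on the stud's axis at the foot's underside, about 183 mm above the bench. It carries bar_3. It meets its washer after an unknown 0.1 to 0.8 rad; from there the torque grows by about 0.32 N m per rad.
- bar_3: Black grip bar of knob 3, like bar_1: 14 mm thick, 50 mm long along its x axis, origin on the stud's axis 12 mm below the bar's top.
- knob_4: Knob 4: its round steel foot, 27 mm wide, 6 mm high, threaded on stud 4; origin on the stud's axis at the foot's underside, about 183 mm above the bench. It carries bar_4. Torque while tightening: 0.26 N m plus 0.002 N m per newton of clamping load. Held still after a turn, it reads 0.02 to 0.06 N m less.
- bar_4: Black grip bar of knob 4, like bar_1: 14 mm thick, 50 mm long along its x axis, origin on the stud's axis 12 mm below the bar's top.
- grease_tin: Bystander: round steel tin 69 mm wide, 40 mm high, on the right end of the riser; origin at its underside
- capsule_a: Bystander: round speaker capsule 40 mm wide, 15 mm high, on the right end of the riser; origin at its underside
- oiler: Bystander: amber oil bottle 38 mm wide, 106 mm high, on the bench left of the riser; origin at its underside

How it is judged:
By the outcome, as a careful person would: the job done as asked, in the order asked, and still so for the second after the job is handed in, with the robot touching nothing.
It also fails if it takes over 72 s, if anything falls off the work surface, if the arm or the gripper's body presses on something with over 40 N, if the wrist force passes 120 N, or if a joint passes its speed limit or range.

## Robot

A 7-joint arm with a two-finger parallel gripper is mounted at the origin on a cart in front of the work surface, level with it; the furniture and walls round the work are solid. World frame = base frame: x ahead of the robot, y to its left, z up, the work surface at z = 0. Lengths are in mm, angles in rad, forces in N, time in s.
With the tool pointing down it reaches from about 425 to 950 mm from the base axis. Payload 4.7 kg.
Tool frame: the origin (TCP) lies on the centre line of the jaws, within the pads' length; the fingertips stand 19 mm ahead of it and the grasp point (between the pads) is the TCP; z points along the fingers, y is the direction in which the jaws open and shut (so a half turn about z gives the same grasp; the last joint's range is limited). The gripper opens to 87 mm and grips with 3 to 60 N. Pads are 19 mm wide; open, the fingers measure 117 mm over their backs; the gripper's body (75 mm by 190 mm) begins 51 mm behind the grasp point.
Start: joints at [-1.256, 0.469, -0.049, 1.532, 0.024, 1.141, -0.082], TCP at [227.48, 635.535, 201.673] pointing down, gripper open.
Joint ranges: [-2.59, 2.59], [-0.33, 1.99], [-1.39, 1.29], [0.1, 2.45], [-1.04, 4.18], [0.21, 1.99], [-2.66, 2.66]. Speed limits (rad/s): [2.57, 2.57, 3.14, 3.14, 3.14, 3.14, 3.14].

## Interface

Orientations are given as a unit quaternion [x, y, z, w].
In Python, from rig import bot gives the robot as it stands.
- The arm moves only by the tool move_arm, never from a script. Its argument "deltas" is one flat list of numbers, 7 for each row, row after row: the turn, a rotation vector about the world's x, y, z in degrees, then the shift along the world's x, y, z in m, then the closure, from 0 (fully open) to 1 (shut). In form: [rx, ry, rz, dx, dy, dz, claw, rx, ry, rz, dx, dy, dz, claw, ...]. A call has 1 to 12 rows; each row is the pose to reach, as a shift and turn from the pose commanded when the call began; what a row does not reach only later rows make up. A row lasts 1/10 s, in which the tool goes at most 50 mm and 8.59 degrees, less where a joint would pass 70% of its speed; a pose out of reach is approached as far as the arm can. A call with a gripper value outside its range is refused whole. The fingers move at their own pace and stop on an object; "force" is the grip in N (left out, the last holds). Time passes only in rows, so rows that repeat a pose let the fingers close. It gives the time, the measured TCP pose, the force and the opening at its end, in the units of the state.
- bot.get_obs(): the state, without advancing time (a new reading comes with each control period).
- bot.snapshot(name): name is "scene" or "side" or "wrist"; returns a dict with "pixels" (480x640x3 uint8, red, green, blue), "mtx" (3x3 intrinsics, pixels), "R" (3x3) and "t" (3): a world point X has camera coordinates R X + t. Camera axes: x right, y down, z forward; pixel columns grow to the right and rows downward; lengths in mm; the calibration is good to about 2 mm. A picture is of the moment at which its call begins. There is no depth.
- bot.hand_in(): hands the job in, once; it reports no verdict.
The state is a dict: "clock": time; "q": joint angles; "joint_vel": joint speeds; "joint_efforts": joint torques, N m; "eef_pos": TCP position; "eef_rot": TCP orientation; "wrist_force": force on the tool from outside, world axes, zero at the start; "moment": the same for the moment, N m; "opening": finger opening in mm.
Only numpy, scipy, OpenCV 4.12 (cv2) and the standard library are available. Lean on these libraries where they do the work, as an engineer would, in place of code of your own. Each camera call takes 0.05 s, during which the arm holds its last target.

## Working session

There is one attempt and no reset: what is moved stays moved. The work goes in short steps, Python scripts to look and compute and a tool call to move; the robot and the scene stay as the last step left them, time stands still between calls to the robot, and variables do not carry over. Pictures are saved under pics/ and viewed, and the job is handed in when it is done.

Besides the shell and the picture viewer there is one more tool, called after "Request:" in YAML: its name, and indented under it one key for each argument. move_arm: Moves the arm, as the interface text tells. Its arguments: {"type":"object","properties":{"deltas":{"type":"array","items":{"type":"number"}},"force":{"type":"number"}},"required":["deltas"]}

```bash
mkdir -p pics; ls; python3 - <<'E'
from rig import bot
import cv2,json
o=bot.get_obs();print(o)
for n in ["scene","side","wrist"]:
    s=bot.snapshot(n);cv2.imwrite(f"pics/{n}0.png",s["pixels"][:,:,::-1]);print(n,s["mtx"],s["R"],s["t"])
E
```

```text
pics
{'clock': 0.0, 'q': array([-1.25586047,  0.46945882, -0.04860111,  1.53370739,  0.02410871,
        1.14098287, -0.08232783]), 'joint_vel': array([ 0.00019506,  0.00094978, -0.00071968, -0.00013906, -0.00166984,
       -0.00030023,  0.00044831]), 'joint_efforts': array([-5.11474209e-04, -5.07985783e+01, -8.06161040e-02, -2.36144757e+01,
       -6.12798356e-02,  3.80032416e-02,  1.81880450e-04]), 'eef_pos': array([227.3164103 , 634.88670818, 200.58208127]), 'eef_rot': array([ 1.71065720e-01,  9.85259128e-01, -9.76539973e-04, -1.30271724e-04]), 'wrist_force': array([-0.18527398,  0.1871126 ,  0.71419679]), 'moment': array([-1.24997859e-02,  2.44322443e-06,  9.88744760e-03]), 'opening': 86.880544303251}
scene [[509.09740456   0.         317.86166677]
 [  0.         509.09740456 238.82644366]
 [  0.           0.           1.        ]] [[-0.90331166 -0.42888857 -0.00909045]
 [-0.25311943  0.54998151 -0.79589628]
 [ 0.34635039 -0.71664143 -0.60536474]] [ 497.53819396  201.41220317 1133.12415989]
side [[446.650477     0.         315.70192305]
 [  0.         446.650477   240.54009687]
 [  0.           0.           1.        ]] [[ 0.97141721 -0.23734741 -0.00384821]
 [-0.12215798 -0.48593772 -0.86541433]
 [ 0.20353386  0.84114846 -0.50104215]] [-490.82821408  245.43832914  901.33831945]
wrist [[432.18934038   0.         319.77134188]
 [  0.         432.18934038 230.6754074 ]
 [  0.           0.           1.        ]] [[ 0.33726775  0.94140667 -0.00198751]
 [ 0.90166612 -0.32242193  0.28817063]
 [ 0.27064494 -0.09898273 -0.95757701]] [-674.27104644  -35.31178271  392.44587988]
```

View pics/scene0.png

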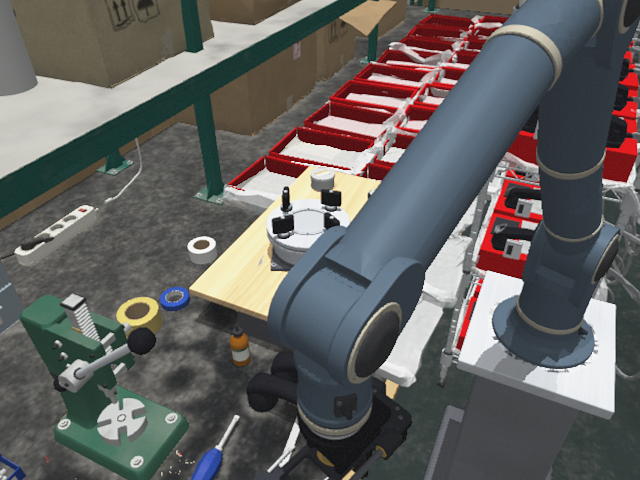

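View pics/side0.png

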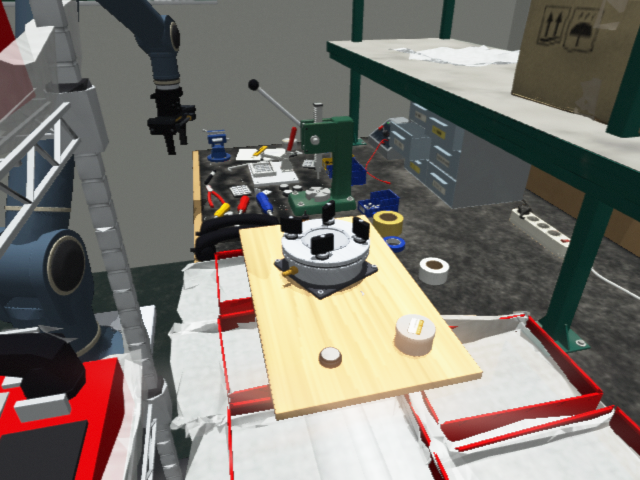

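View pics/wrist0.png

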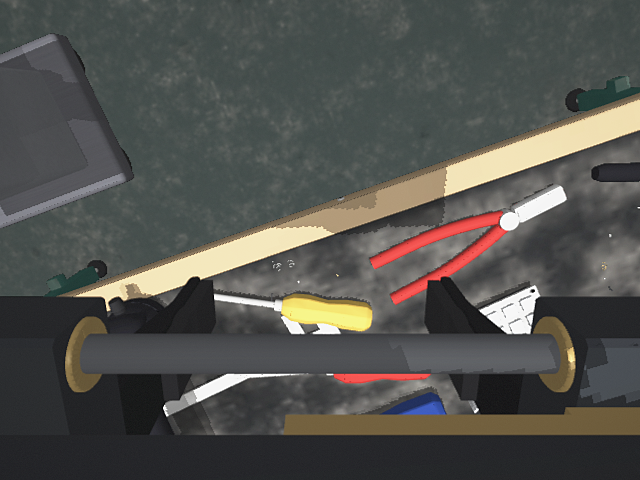

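The side view shows the pot at about (325,250) px with four knobs, the tin at (415,333), the capsule at (330,356). I'll enlarge both views.

```bash
python3 - <<'E'
import cv2
a=cv2.imread("pics/side0.png")[190:300,265:385];cv2.imwrite("pics/side0c.png",cv2.resize(a,None,fx=5,fy=5,interpolation=cv2.INTER_CUBIC))
a=cv2.imread("pics/scene0.png")[160:280,250:370];cv2.imwrite("pics/scene0c.png",cv2.resize(a,None,fx=5,fy=5,interpolation=cv2.INTER_CUBIC))
E
```

```text
(no output)
```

View pics/side0c.png

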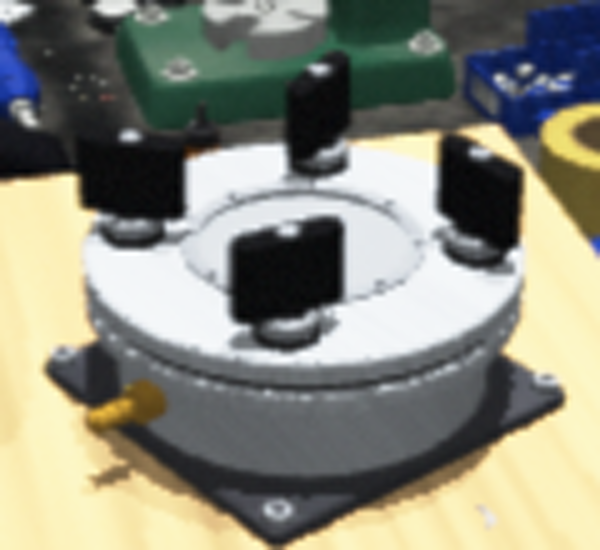

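View pics/scene0c.png

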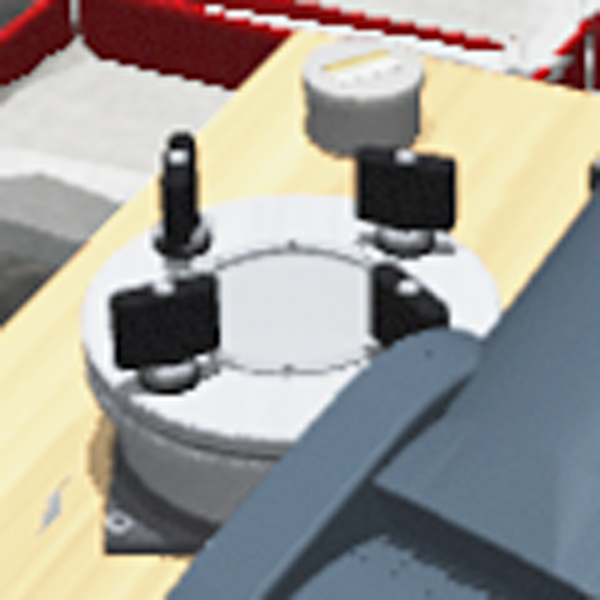

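```bash
cat > h.py <<'E'
import numpy as np,cv2
from rig import bot
from scipy.spatial.transform import Rotation as R
def back(s,u,v,z):
    d=np.linalg.inv(s["mtx"])@np.array([u,v,1.]);d=s["R"].T@d;c=-s["R"].T@s["t"]
    return c+d*(z-c[2])/d[2]
def proj(s,X):
    p=s["mtx"]@(s["R"]@np.asarray(X,float)+s["t"]);return p[:2]/p[2]
E
python3 - <<'E'
from h import *
s=bot.snapshot("side")
P=np.array([back(s,u,v,225) for u,v in [(290.6,217.2),(329,204),(361.4,220.6),(322.6,235.8)]])
print(P.round(1));c=P.mean(0);print(c);d=P-c;print(np.hypot(d[:,0],d[:,1]),np.degrees(np.arctan2(d[:,1],d[:,0])))
for u,v in [(415,328),(330,353)]: print(back(s,u,v,120))
s=bot.snapshot("scene")
P=np.array([back(s,250+u/5,160+v/5,225) for u,v in [(165,282),(180,155),(406,156),(408,287)]])
print(P.round(1));c=P.mean(0);print(c);d=P-c;print(np.hypot(d[:,0],d[:,1]),np.degrees(np.arctan2(d[:,1],d[:,0])))
w=bot.snapshot("wrist");o=bot.get_obs()
T=R.from_quat(o["eef_rot"]);cw=-w["R"].T@w["t"];print("cam in tool",T.inv().apply(cw-o["eef_pos"]),"axis in tool",T.inv().apply(w["R"][2]), T.as_matrix().round(3))
E
```

```text
[[472.4  88.8 225. ]
 [569.6 132.2 225. ]
 [614.6  36.6 225. ]
 [518.7  -6.6 225. ]]
[543.80359089  62.76020999 225.        ]
[76.05096596 74.06315333 75.45457398 73.77669021] [ 159.97064669   69.62436927  -20.24596477 -109.9133898 ]
[ 642.75921382 -195.60085746  120.        ]
[ 477.034923   -219.19256453  120.        ]
[[568.6 133.1 225. ]
 [611.7  39.2 225. ]
 [516.   -3.5 225. ]
 [471.8  92.8 225. ]]
[542.02964747  65.40803789 225.        ]
[72.71966379 74.42015903 73.67053016 75.40317938] [  68.5628152   -20.58587628 -110.66638301  158.68553581]
cam in tool [  79.09610054    0.26176479 -183.77006402] axis in tool [-2.88087469e-01 -6.18695046e-04  9.57603899e-01] [[-0.941  0.337 -0.   ]
 [ 0.337  0.941 -0.001]
 [-0.    -0.001 -1.   ]]
```

```bash
python3 - <<'E'
from h import *
a=bot.snapshot("side");b=bot.snapshot("scene")
Pa=a["mtx"]@np.c_[a["R"],a["t"]];Pb=b["mtx"]@np.c_[b["R"],b["t"]]
for n,p,q in [("ball",(253,85),(145,340)),("coltop",(318,105),(75,298)),("shelfpost",(575,340),(210,195))]:
    X=cv2.triangulatePoints(Pa,Pb,np.array(p,float),np.array(q,float));X=X[:3,0]/X[3];print(n,X.round(),proj(a,X),proj(b,X))
m=[bot.get_obs()["moment"] for _ in range(3)];print(m)
E
```

```text
ball [469. 638. 396.] [252.82189143  85.14970326] [144.66211502 339.69425361]
coltop [658. 585. 339.] [318.32214278 104.64789734] [ 75.49339986 298.59396264]
shelfpost [1028. -184.  -16.] [571.29196336 344.04880973] [208.12697669 192.7886109 ]
[array([ 0.01058685, -0.00211399, -0.00465255]), array([ 0.01058685, -0.00211399, -0.00465255]), array([ 0.01058685, -0.00211399, -0.00465255])]
```

Request:
move_arm:
  deltas: [0, 0, -5, 0.02, -0.04, 0.012, 0, 0, 0, -10, 0.04, -0.08, 0.024, 0, 0, 0, -15, 0.06, -0.12, 0.036, 0, 0, 0, -20, 0.08, -0.16, 0.048, 0, 0, 0, -25, 0.1, -0.2, 0.06, 0, 0, 0, -30, 0.12, -0.24, 0.072, 0, 0, 0, -35, 0.14, -0.28, 0.084, 0, 0, 0, -40, 0.16, -0.32, 0.096, 0, 0, 0, -45, 0.18, -0.36, 0.108, 0, 0, 0, -50, 0.2, -0.4, 0.12, 0, 0, 0, -55, 0.22, -0.44, 0.132, 0, 0, 0, -60, 0.24, -0.48, 0.144, 0]

```text
clock: 1.6
eef_pos: [467.9, 153.7, 346.6]
eef_rot: [0.642, 0.767, 0.001, 0.0]
wrist_force: [0.3, 1.1, 0.7]
opening: 86.8
```

Request:
move_arm:
  deltas: [0, 0, -3, 0.02, -0.04, 0, 0.5, 0, 0, -6, 0.04, -0.08, 0, 0.5, 0, 0, -8, 0.06, -0.12, 0, 0.5, 0, 0, -10, 0.076, -0.151, 0, 0.5, 0, 0, -10, 0.076, -0.151, 0, 0.5, 0, 0, -10, 0.076, -0.151, 0, 0.5]

```text
clock: 2.2
eef_pos: [543.4, 4.1, 345.6]
eef_rot: [0.706, 0.708, 0.0, -0.0]
wrist_force: [-0.4, -0.1, 0.4]
opening: 47.5
```

```bash
python3 - <<'E'
from h import *
print(bot.get_obs())
s=bot.snapshot("wrist");cv2.imwrite("pics/w1.png",s["pixels"][:,:,::-1]);np.savez("w1.npz",**s)
s=bot.snapshot("scene");cv2.imwrite("pics/sc1.png",s["pixels"][:,:,::-1])
E
```

```text
{'clock': 2.2, 'q': array([-0.54977403,  0.15881982,  0.54433536,  1.66210864, -0.08453008,
        1.34430432,  0.01179757]), 'joint_vel': array([-0.02713272, -0.00908659, -0.03761197,  0.00875203, -0.00489127,
        0.00082499, -0.00171535]), 'joint_efforts': array([ 1.45653091e+00, -3.06601524e+01,  3.47168930e+00, -2.54197723e+01,
        9.16859577e-02,  1.09668725e-02,  9.08085698e-03]), 'eef_pos': array([543.44611018,   4.10729312, 345.58663481]), 'eef_rot': array([ 7.05766167e-01,  7.08444826e-01,  5.73095567e-05, -2.06458696e-04]), 'wrist_force': array([-0.41199464, -0.09723426,  0.38377014]), 'moment': array([-0.01621015,  0.06588046, -0.07678481]), 'opening': 47.45406287673983}
```

View pics/w1.png

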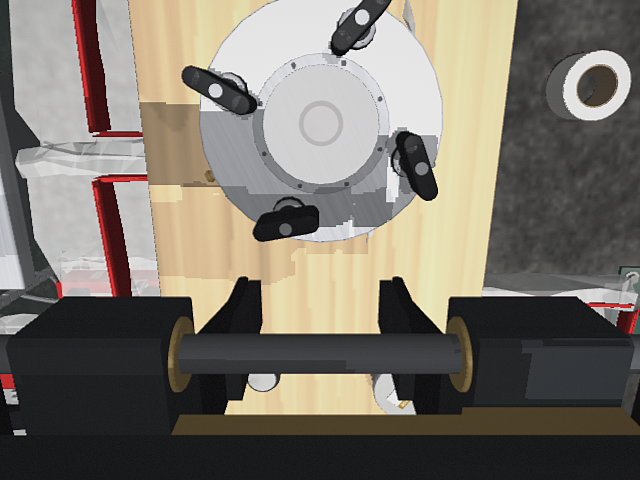

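View pics/sc1.png

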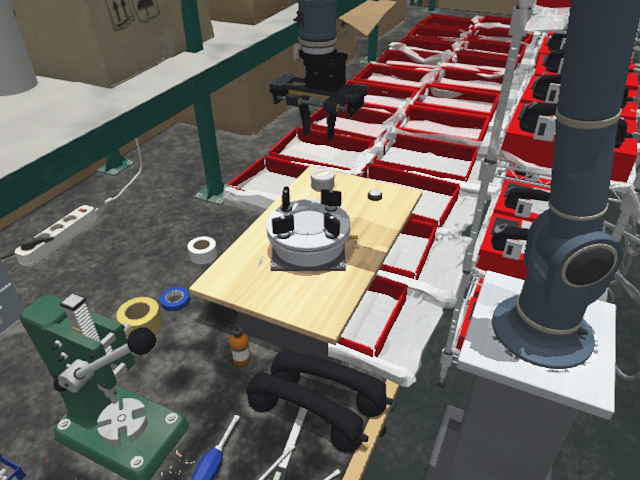

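The wrist view shows the lid with bars at about (217,90), (361,16), (421,168) and (286,230). I'll enlarge to get their axes.

```bash
python3 - <<'E'
import cv2,numpy as np
im=cv2.imread("pics/w1.png")
out=np.zeros((600,800,3),np.uint8)
for k,(u,v) in enumerate([(217,90),(361,36),(416,165),(286,220)]):
    x0,y0=u-40,max(0,v-30);c=im[y0:y0+60,x0:x0+80];c=cv2.resize(c,(400,300),interpolation=cv2.INTER_CUBIC)
    out[300*(k//2):300*(k//2)+300,400*(k%2):400*(k%2)+400]=c;print(x0,y0)
cv2.imwrite("pics/w1c.png",out)
E
```

```text
177 60
321 6
376 135
246 190
```

View pics/w1c.png

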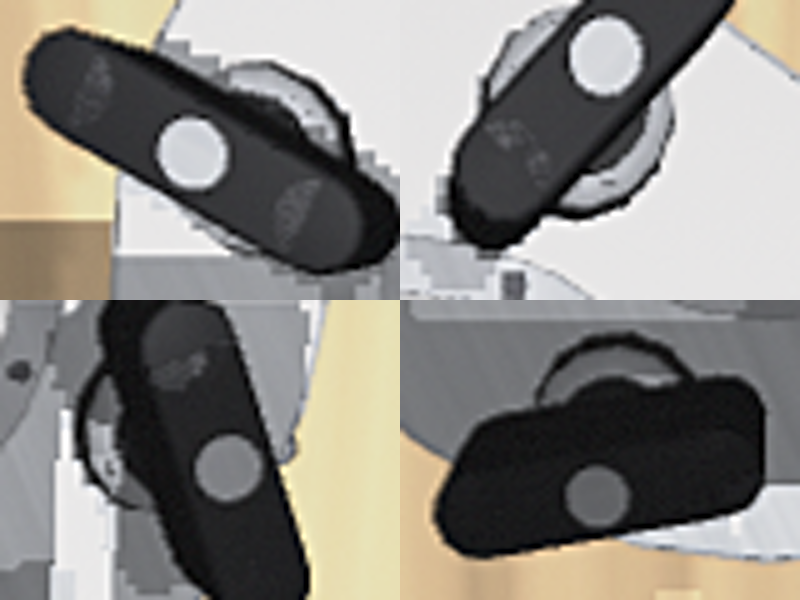

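```bash
cat >> h.py <<'E'
from scipy.optimize import minimize
def outline(x,y,th,ztop=225.):
    t=np.linspace(-np.pi/2,np.pi/2,9)
    e=np.c_[18+7*np.cos(t),7*np.sin(t)];o=np.r_[e,-e]
    c,s=np.cos(th),np.sin(th);o=o@np.array([[c,s],[-s,c]])+[x,y]
    return np.r_[np.c_[o,np.full(len(o),ztop)],np.c_[o,np.full(len(o),ztop-36)]]
def fitbar(s,x0,y0,ztop=225.,thr=62):
    g=s["pixels"].max(2);k=6
    u,v=proj(s,(x0,y0,ztop-10)).astype(int);r=48
    M=cv2.copyMakeBorder(g,r,r,r,r,cv2.BORDER_REPLICATE)[v:v+2*r,u:u+2*r]
    valid=cv2.copyMakeBorder(np.ones_like(g),r,r,r,r,cv2.BORDER_CONSTANT,value=0)[v:v+2*r,u:u+2*r]>0
    dark=(M<thr)
    def cost(p,full=False):
        pts=np.array([proj(s,q) for q in outline(*p,ztop)])-[u-r,v-r]
        h=cv2.convexHull((pts*256).astype(np.int32).reshape(-1,1,2))
        m=np.zeros((2*r,2*r),np.uint8);cv2.fillConvexPoly(m,h,255,cv2.LINE_AA,8);m=m/255.
        # dot counts as inside
        hd=np.where(m>0.9,np.maximum(dark,.0),dark)
        return (np.abs(m-dark)*valid).sum()
    best=None
    for th in np.radians(np.arange(-90,90,10)):
        c=cost((x0,y0,th))
        if best is None or c<best[0]: best=(c,th)
    r_=minimize(cost,[x0,y0,best[1]],method="Nelder-Mead",options=dict(initial_simplex=[[x0,y0,best[1]],[x0+3,y0,best[1]],[x0,y0+3,best[1]],[x0,y0,best[1]+.15]],xatol=.01,fatol=.1))
    return r_.x[0],r_.x[1],np.degrees(r_.x[2]),r_.fun
E
python3 - <<'E'
from h import *
s=dict(np.load("w1.npz"))
dots=[(215.4,90.6),(362,17),(421.6,168.4),(285.6,229.4)]
P=np.array([back(s,u,v,225) for u,v in dots]);c=P.mean(0);d=P-c
print(c,np.hypot(d[:,0],d[:,1]),np.degrees(np.arctan2(d[:,1],d[:,0])));
for n,p in zip("ABCD",P): print(n,p.round(1),np.round(fitbar(s,p[0],p[1]),2))
E
```

```text
[544.35983963  63.96850359 225.        ] [75.56805741 75.62038048 75.52563734 75.6025843 ] [ 159.99837822   70.0087532   -20.01513731 -109.95909451]
A [473.3  89.8 225. ] [474.4   89.98 -27.72 771.48]
B [570.2 135.  225. ] [ 570.49  135.69   48.1  1049.53]
C [615.3  38.1 225. ] [613.99  38.76 -66.71 513.8 ]
D [518.6  -7.1 225. ] [518.42  -5.67  11.86 398.24]
```

```bash
python3 - <<'E'
from h import *
s=dict(np.load("w1.npz"))
def ang(o,p,q):
    a=back(s,o[0]+p[0]/5,o[1]+p[1]/5,225);b=back(s,o[0]+q[0]/5,o[1]+q[1]/5,225);d=b-a
    return np.degrees(np.arctan2(d[1],d[0]))
print("A",ang((177,60),(60,135),(270,255)));print("B",ang((321,6),(85,135),(180,10)),ang((321,6),(150,200),(320,15)))
print("C",ang((376,135),(300,260),(238,50)));print("D",ang((246,190),(100,252),(340,205)))
im=s["pixels"][:,:,::-1].copy()
for x,y,t in [(474.4,90,-28),(570.5,135.7,48),(614,38.8,-67),(518.4,-5.7,12)]:
    pts=np.array([proj(s,q) for q in outline(x,y,np.radians(t))[:18]])
    cv2.polylines(im,[(pts*16).astype(np.int32)],True,(0,255,0),1,cv2.LINE_AA,4)
cv2.imwrite("pics/w1o.png",cv2.resize(im[0:270,160:460],None,fx=2.6,fy=2.2))
E
```

```text
A -29.451636007897783
B 51.00222312675875 46.01318333488226
C 110.44439015685799
D 11.747345846013426
```

View pics/w1o.png

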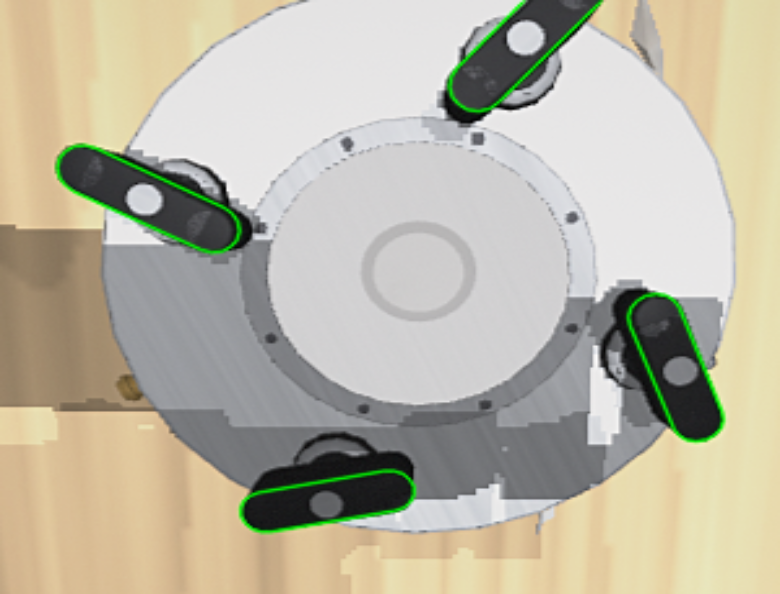

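Bar fits look good: A −28.7°, B 48°, C −68°, D 12°. The star order will be A, C, B, D. Next I go above A.

Request:
move_arm:
  deltas: [0, 0, 8, -0.009, 0.011, -0.011, 0.5, 0, 0, 16, -0.018, 0.022, -0.022, 0.5, 0, 0, 24, -0.027, 0.033, -0.033, 0.5, 0, 0, 32, -0.036, 0.044, -0.044, 0.5, 0, 0, 40, -0.045, 0.055, -0.055, 0.5, 0, 0, 48, -0.054, 0.066, -0.066, 0.5, 0, 0, 55, -0.063, 0.078, -0.076, 0.5, 0, 0, 61, -0.0695, 0.0856, -0.085, 0.5, 0, 0, 61, -0.0695, 0.0856, -0.085, 0.5]

```text
clock: 3.2
eef_pos: [471.8, 92.7, 259.7]
eef_rot: [0.245, 0.969, -0.0, -0.001]
wrist_force: [0.1, -0.4, -0.2]
opening: 43.5
```

```bash
python3 - <<'E'
from h import *
o=bot.get_obs();print({k:np.round(o[k],4) for k in ("clock","q","eef_pos","eef_rot","wrist_force","moment")})
s=bot.snapshot("wrist");cv2.imwrite("pics/w2.png",s["pixels"][:,:,::-1]);np.savez("w2.npz",**s)
print(proj(s,(474,89.8,225)))
E
```

```text
{'clock': np.float64(3.2), 'q': array([-0.612 ,  0.0914,  0.3598,  1.9157, -0.0364,  1.1431,  0.8371]), 'eef_pos': array([471.8354,  92.679 , 259.7418]), 'eef_rot': array([ 2.451e-01,  9.695e-01, -1.000e-04, -1.300e-03]), 'wrist_force': array([ 0.1375, -0.4366, -0.182 ]), 'moment': array([-0.0729, -0.0154, -0.0534])}
[316.63179648 260.37530646]
```

View pics/w2.png

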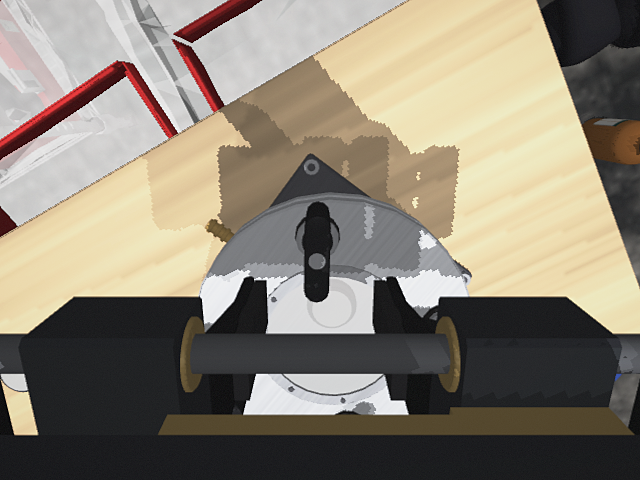

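Request:
move_arm:
  deltas: [0, 0, 0, 0, 0, -0.02, 0.5, 0, 0, 0, 0, 0, -0.046, 0.5, 0, 0, 0, 0, 0, -0.046, 0.5, 0, 0, 0, 0, 0, -0.046, 0.5]
  force: 50

```text
clock: 3.65
eef_pos: [474.5, 90.1, 215.4]
eef_rot: [0.248, 0.969, 0.0, 0.0]
wrist_force: [0.7, -0.6, 0.2]
opening: 43.8
```

```bash
cat >> h.py <<'E'
def st(tag=""):
    o=bot.get_obs();q=o["eef_rot"];r=R.from_quat(q).as_matrix()
    print(tag,"t",round(float(o["clock"]),2),"pos",o["eef_pos"].round(2),"yaw",round(np.degrees(np.arctan2(r[1,0],r[0,0])),2),"F",o["wrist_force"].round(2),"M",o["moment"].round(3),"open",round(float(o["opening"]),1),"q7",round(float(o["q"][6]),3),"tau7",round(float(o["joint_efforts"][6]),3),"dq7",round(float(o["joint_vel"][6]),3))
E
python3 - <<'E'
from h import *
s=bot.snapshot("wrist");cv2.imwrite("pics/w3.png",s["pixels"][:,:,::-1]);st();print(proj(s,(474,89.8,225)))
st()
E
```

```text
t 3.7 pos [475.03  90.23 216.  ] yaw 151.25 F [0.12 0.03 0.43] M [ 0.021 -0.004 -0.002] open 43.3 q7 0.857 tau7 -0.007 dq7 0.005
[317.99092681 288.26270268]
 t 3.7 pos [475.03  90.23 216.  ] yaw 151.25 F [0.12 0.03 0.43] M [ 0.021 -0.004 -0.002] open 43.3 q7 0.857 tau7 -0.007 dq7 0.005
```

View pics/w3.png

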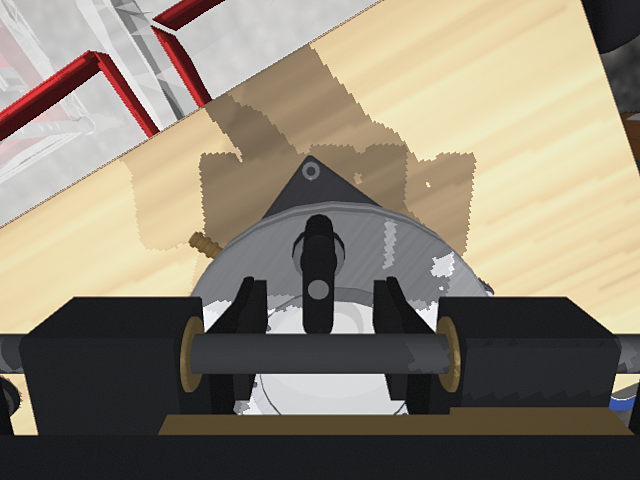

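Bar A sits centred between the fingers (dot at (318,290)), so I close on it.

Request:
move_arm:
  deltas: [0, 0, 0, 0, 0, -0.001, 1, 0, 0, 0, 0, 0, -0.001, 1, 0, 0, 0, 0, 0, -0.001, 1, 0, 0, 0, 0, 0, -0.001, 1]
  force: 50

```text
clock: 4.1
eef_pos: [474.2, 90.2, 214.0]
eef_rot: [0.248, 0.969, 0.0, 0.0]
wrist_force: [0.2, -0.4, -0.0]
opening: 19.5
```

```bash
python3 - <<'E'
from h import *
st()
E
```

```text
t 4.1 pos [474.15  90.17 214.01] yaw 151.3 F [ 0.18 -0.42 -0.01] M [-0.056  0.028  0.077] open 19.5 q7 0.859 tau7 -0.001 dq7 -0.001
```

Request:
move_arm:
  deltas: [0, 0, 0, 0, 0, 0, 1, 0, 0, 0, 0, 0, 0, 1]

```text
clock: 4.3
eef_pos: [474.0, 90.1, 213.7]
eef_rot: [0.248, 0.969, 0.0, -0.0]
wrist_force: [-0.3, -0.2, -0.1]
opening: 4.3
```

```bash
python3 - <<'E'
from h import *
st()
for i in range(3): bot.snapshot("wrist");st()
E
```

```text
t 4.3 pos [473.98  90.11 213.72] yaw 151.3 F [-0.3  -0.17 -0.07] M [ 0.011 -0.021 -0.026] open 4.3 q7 0.859 tau7 -0.001 dq7 0.002
 t 4.35 pos [473.98  90.14 213.68] yaw 151.3 F [ 0.84 -0.33  0.39] M [0.026 0.016 0.052] open 3.0 q7 0.859 tau7 -0.0 dq7 0.001
 t 4.4 pos [473.99  90.15 213.69] yaw 151.3 F [ 0.2  -0.15 -0.89] M [ 0.017 -0.047 -0.035] open 1.8 q7 0.859 tau7 -0.0 dq7 0.001
 t 4.45 pos [473.97  90.13 213.65] yaw 151.3 F [ 0.99  0.   -0.23] M [-0.049 -0.036  0.061] open 1.3 q7 0.859 tau7 -0.0 dq7 0.001
```

```bash
python3 - <<'E'
from h import *
s=bot.snapshot("wrist");cv2.imwrite("pics/w4.png",s["pixels"][:,:,::-1]);st();o=bot.get_obs()
print(proj(s,o["eef_pos"]),proj(s,o["eef_pos"]-[0,0,19]),proj(s,(474,90,225)))
s=bot.snapshot("side");cv2.imwrite("pics/s4.png",cv2.resize(s["pixels"][150:300,250:400,::-1],None,fx=4,fy=4))
print(s["R"][2])
E
```

```text
t 4.5 pos [473.95  90.13 213.64] yaw 151.3 F [ 1.27 -0.03  0.33] M [-0.01  -0.012 -0.006] open 0.6 q7 0.859 tau7 -0.0 dq7 -0.002
[319.21945262 280.17257584] [319.26843901 265.13202277] [318.97072053 290.77384619]
[ 0.20353386  0.84114846 -0.50104215]
```

View pics/w4.png

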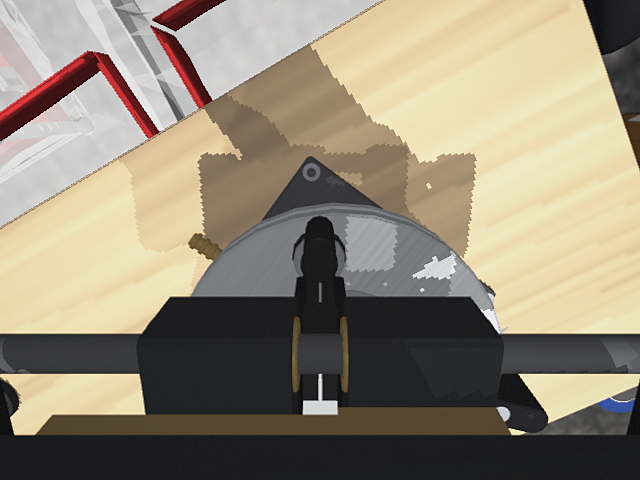

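View pics/s4.png

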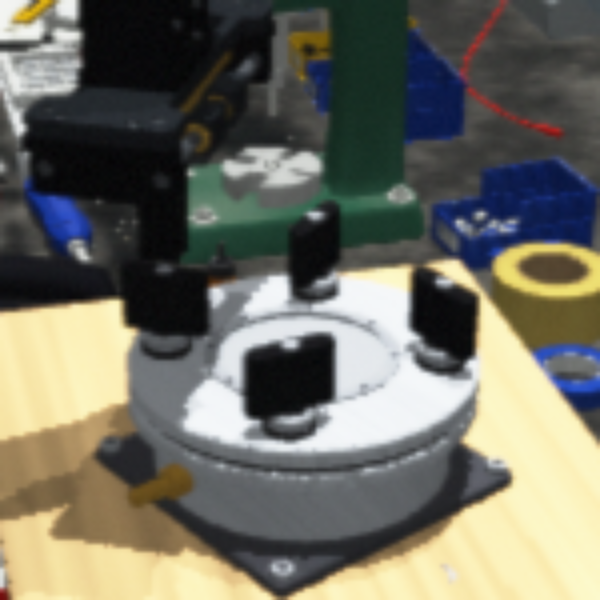

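```bash
python3 - <<'E'
import cv2,numpy as np
a=cv2.imread("pics/wrist0.png")[260:440,60:300];b=cv2.imread("pics/w4.png")[200:420,240:400]
a=np.clip(a.astype(int)*2+20,0,255).astype(np.uint8);b=np.clip(b.astype(int)*2+20,0,255).astype(np.uint8)
cv2.imwrite("pics/f0.png",cv2.resize(a,None,fx=3.3,fy=3.3,interpolation=cv2.INTER_CUBIC));cv2.imwrite("pics/f4.png",cv2.resize(b,None,fx=2.7,fy=2.7,interpolation=cv2.INTER_CUBIC))
E
```

```text
(no output)
```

View pics/f0.png

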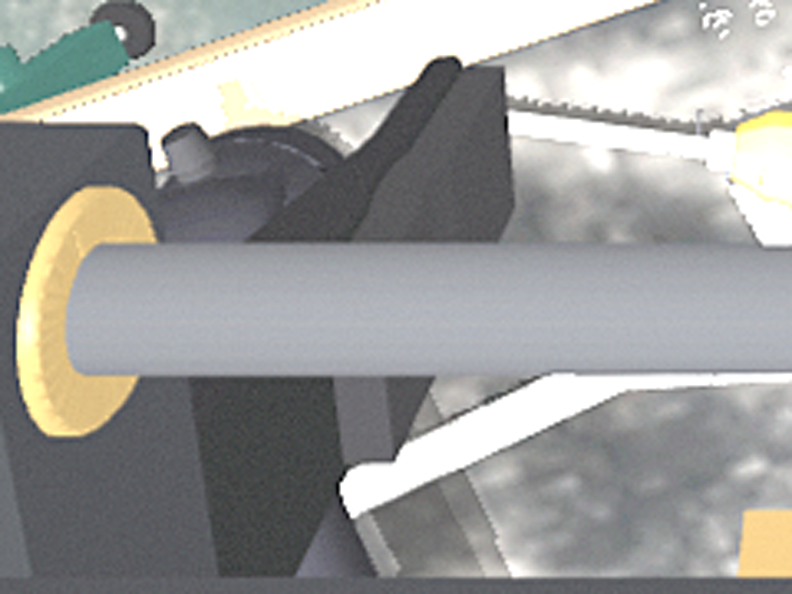

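View pics/f4.png

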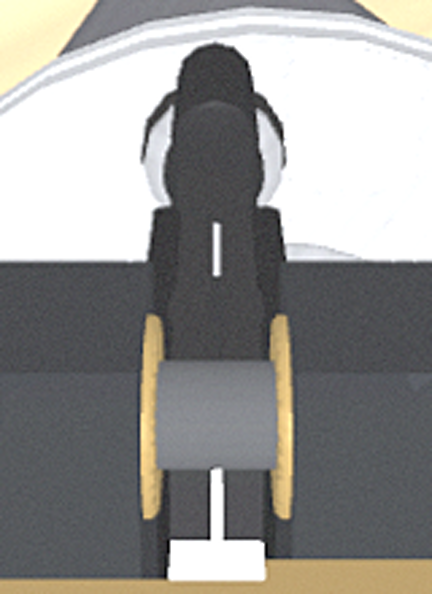

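The opening fell to 0.6 mm and the stud dot shows through the slit (319,282–302), so the fingers are still above the bar. From the finger edges in the picture, the tips stand about 22 mm *behind* the reported TCP, not 19 mm ahead, so I have to go about 40 mm lower. I'll reopen, go down partway and check with the side camera.

Request:
move_arm:
  deltas: [0, 0, 0, 0, 0, 0, 0.65, 0, 0, 0, 0, 0, 0, 0.65, 0, 0, 0, 0, 0, 0, 0.65, 0, 0, 0, 0, 0, -0.004, 0.65, 0, 0, 0, 0, 0, -0.012, 0.65, 0, 0, 0, 0, 0, -0.022, 0.65, 0, 0, 0, 0, 0, -0.022, 0.65]

```text
clock: 5.25
eef_pos: [472.6, 89.8, 189.8]
eef_rot: [0.248, 0.969, -0.001, -0.002]
wrist_force: [-1.2, -0.6, -0.8]
opening: 30.2
```

```bash
python3 - <<'E'
from h import *
s=bot.snapshot("wrist");cv2.imwrite("pics/w5.png",s["pixels"][:,:,::-1]);st();o=bot.get_obs()
s=bot.snapshot("side");cv2.imwrite("pics/s5.png",cv2.resize(s["pixels"][150:290,240:380,::-1],None,fx=4.2,fy=4.2,interpolation=cv2.INTER_CUBIC))
s=bot.snapshot("scene");cv2.imwrite("pics/sc5.png",cv2.resize(s["pixels"][100:280,240:420,::-1],None,fx=3.3,fy=3.3,interpolation=cv2.INTER_CUBIC))
E
```

```text
t 5.3 pos [473.19  89.92 190.55] yaw 151.3 F [ 0.27 -0.42 -0.04] M [-0.011  0.002  0.066] open 30.4 q7 0.871 tau7 0.008 dq7 -0.001
```

View pics/w5.png

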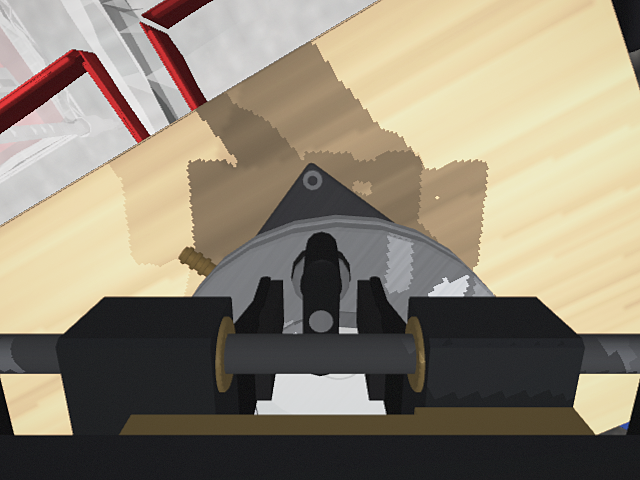

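View pics/s5.png

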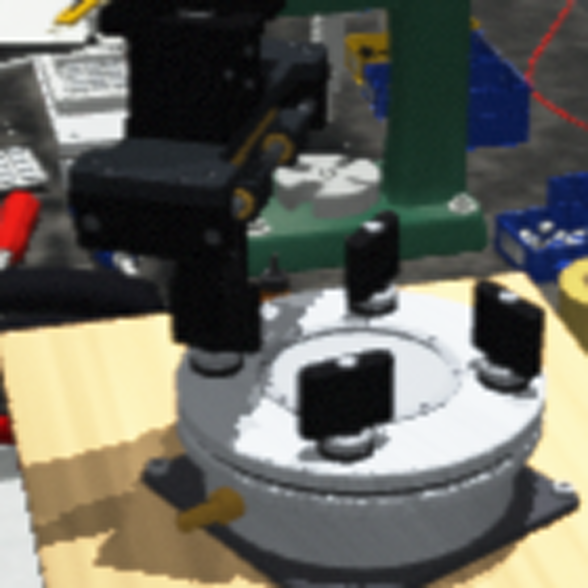

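View pics/sc5.png

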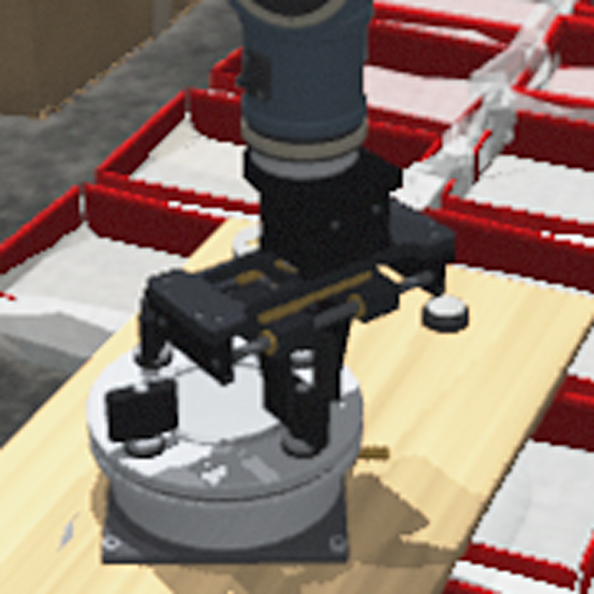

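Now the fingers straddle bar A (bar at column 320, finger faces at 283 and 358), with clearance under the carriers. I go 9 mm lower and close.

Request:
move_arm:
  deltas: [0, 0, 0, 0, 0, -0.009, 0.65, 0, 0, 0, 0, 0, -0.009, 1, 0, 0, 0, 0, 0, -0.009, 1, 0, 0, 0, 0, 0, -0.009, 1, 0, 0, 0, 0, 0, -0.009, 1, 0, 0, 0, 0, 0, -0.009, 1]
  force: 50

```text
clock: 6.0
eef_pos: [473.9, 89.7, 182.8]
eef_rot: [0.248, 0.969, -0.0, -0.0]
wrist_force: [-0.2, -1.6, 0.5]
opening: 13.4
```

```bash
python3 - <<'E'
from h import *
st()
s=bot.snapshot("side");cv2.imwrite("pics/s6.png",cv2.resize(s["pixels"][150:290,240:380,::-1],None,fx=4.2,fy=4.2,interpolation=cv2.INTER_CUBIC))
st()
E
```

```text
t 6.0 pos [473.87  89.73 182.76] yaw 151.28 F [-0.2  -1.6   0.45] M [-0.351  0.151 -0.015] open 13.4 q7 0.876 tau7 0.033 dq7 0.002
 t 6.05 pos [473.83  89.7  182.74] yaw 151.28 F [-1.01 -1.86  0.76] M [-0.341  0.247 -0.027] open 13.7 q7 0.876 tau7 0.034 dq7 0.002
```

View pics/s6.png

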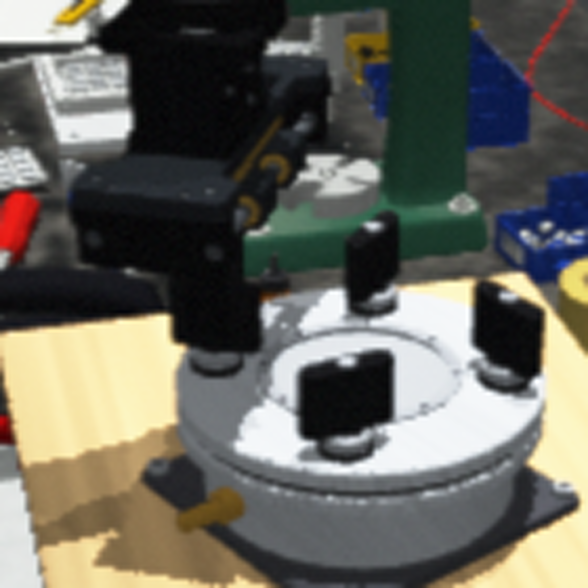

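Gripped: opening 13.4 mm, under 2 N sideways. Now I turn clockwise in small steps.

Request:
move_arm:
  deltas: [0, 0, -3, 0, 0, 0, 1, 0, 0, -6, 0, 0, -0.0001, 1, 0, 0, -9, 0, 0, -0.0002, 1, 0, 0, -12, 0, 0, -0.0003, 1]

```text
clock: 6.45
eef_pos: [473.8, 89.7, 182.5]
eef_rot: [0.348, 0.937, -0.0, 0.0]
wrist_force: [-1.7, -1.7, 1.3]
opening: 13.8
```

```bash
cat > r.py <<'E'
from h import *
st()
E
python3 r.py
```

```text
t 6.45 pos [473.84  89.66 182.48] yaw 139.24 F [-1.71 -1.74  1.26] M [-0.502  0.289  0.295] open 13.8 q7 0.672 tau7 0.156 dq7 -0.501
```

Request:
move_arm:
  deltas: [0, 0, -2, 0, 0, 0, 1, 0, 0, -4, 0, 0, -0.0001, 1]

```text
clock: 6.65
eef_pos: [473.8, 89.6, 182.3]
eef_rot: [0.38, 0.925, -0.0, -0.0]
wrist_force: [-0.5, -2.1, 1.8]
opening: 13.6
```

```bash
python3 r.py
```

```text
t 6.65 pos [473.79  89.61 182.32] yaw 135.28 F [-0.5  -2.12  1.79] M [-0.5    0.251  0.338] open 13.6 q7 0.605 tau7 0.014 dq7 -0.335
```

```bash
cat > r.py <<'E'
from h import *
import sys,json
n=int(sys.argv[1]) if len(sys.argv)>1 else 0
o=bot.get_obs();st()
H=[]
for i in range(n): bot.snapshot("wrist");o2=bot.get_obs();H.append((o2["moment"][2],o2["joint_efforts"][6]))
if n:
    H=np.array(H);print("hold Mz",H[:,0].round(3),"mean",H[:,0].mean().round(3),"tau7",H[:,1].round(3),"t",round(float(o2["clock"]),2))
E
python3 r.py 3
```

```text
t 6.65 pos [473.79  89.61 182.32] yaw 135.28 F [-0.5  -2.12  1.79] M [-0.5    0.251  0.338] open 13.6 q7 0.605 tau7 0.014 dq7 -0.335
hold Mz [0.235 0.204 0.246] mean 0.229 tau7 [-0.336 -0.394 -0.285] t 6.8
```

Request:
move_arm:
  deltas: [0, 0, -2, 0, 0, 0, 1, 0, 0, -4, 0, 0, -0.0001, 1]

```text
clock: 7.0
eef_pos: [473.8, 89.6, 182.2]
eef_rot: [0.412, 0.911, -0.0, -0.0]
wrist_force: [-1.2, -3.0, 1.4]
opening: 13.5
```

```bash
python3 r.py 3
```

```text
t 7.0 pos [473.79  89.62 182.2 ] yaw 131.29 F [-1.18 -2.98  1.43] M [-0.663  0.319  0.215] open 13.5 q7 0.538 tau7 0.022 dq7 -0.333
hold Mz [0.272 0.238 0.221] mean 0.244 tau7 [-0.336 -0.392 -0.283] t 7.15
```

tau7 turns out very repeatable for identical motion patterns (-0.336/-0.392/-0.284), so it serves as a precise relative torque gauge. The knob is still running free at 0.26.

Request:
move_arm:
  deltas: [0, 0, -2, 0, 0, -0.0001, 1, 0, 0, -4, 0, 0, -0.0002, 1, 0, 0, -6, 0, 0, -0.0003, 1, 0, 0, -8, 0, 0, -0.0003, 1]

```text
clock: 7.55
eef_pos: [473.8, 89.6, 181.9]
eef_rot: [0.475, 0.88, -0.0, -0.0]
wrist_force: [-1.8, -2.8, 1.0]
opening: 13.6
```

```bash
python3 r.py 3
```

```text
t 7.55 pos [473.76  89.58 181.92] yaw 123.29 F [-1.83 -2.83  1.  ] M [-0.807  0.392  0.234] open 13.6 q7 0.403 tau7 0.018 dq7 -0.333
hold Mz [0.284 0.234 0.235] mean 0.251 tau7 [-0.337 -0.391 -0.281] t 7.7
```

Request:
move_arm:
  deltas: [0, 0, -2, 0, 0, -0.0001, 1, 0, 0, -4, 0, 0, -0.0002, 1, 0, 0, -6, 0, 0, -0.0003, 1, 0, 0, -8, 0, 0, -0.0003, 1]

```text
clock: 8.1
eef_pos: [473.7, 89.6, 181.6]
eef_rot: [0.535, 0.845, -0.0, -0.0]
wrist_force: [-1.0, -4.5, 2.6]
opening: 13.8
```

```bash
python3 r.py 3
```

```text
t 8.1 pos [473.73  89.59 181.63] yaw 115.29 F [-0.96 -4.54  2.62] M [-0.944  0.574  0.265] open 13.8 q7 0.269 tau7 0.019 dq7 -0.334
hold Mz [0.229 0.213 0.31 ] mean 0.251 tau7 [-0.336 -0.389 -0.268] t 8.25
```

Request:
move_arm:
  deltas: [0, 0, -2, 0, 0, -0.0001, 1, 0, 0, -4, 0, 0, -0.0002, 1, 0, 0, -6, 0, 0, -0.0003, 1, 0, 0, -8, 0, 0, -0.0003, 1]

```text
clock: 8.65
eef_pos: [473.7, 89.6, 181.4]
eef_rot: [0.593, 0.805, -0.0, -0.0]
wrist_force: [-3.2, -3.8, 2.9]
opening: 13.6
```

```bash
python3 r.py 3
```

```text
t 8.65 pos [473.67  89.6  181.36] yaw 107.32 F [-3.2  -3.79  2.86] M [-1.069  0.658  0.317] open 13.6 q7 0.134 tau7 -0.004 dq7 -0.333
hold Mz [0.27  0.221 0.225] mean 0.239 tau7 [-0.37  -0.389 -0.292] t 8.8
```

Request:
move_arm:
  deltas: [0, 0, -2, 0, 0, -0.0001, 1, 0, 0, -4, 0, 0, -0.0002, 1]

```text
clock: 9.0
eef_pos: [473.6, 89.6, 181.2]
eef_rot: [0.62, 0.784, -0.001, -0.0]
wrist_force: [-3.6, -4.9, 4.6]
opening: 13.4
```

```bash
python3 r.py 3
```

```text
t 9.0 pos [473.63  89.56 181.22] yaw 103.32 F [-3.6  -4.94  4.58] M [-1.145  0.768  0.321] open 13.4 q7 0.067 tau7 -0.02 dq7 -0.334
hold Mz [0.272 0.295 0.276] mean 0.281 tau7 [-0.389 -0.408 -0.311] t 9.15
```

Request:
move_arm:
  deltas: [0, 0, -2, 0, 0, -0.0001, 1, 0, 0, -4, 0, 0, -0.0002, 1, 0, 0, -6, 0, 0, -0.0003, 1]

```text
clock: 9.45
eef_pos: [473.6, 89.6, 181.1]
eef_rot: [0.66, 0.751, -0.0, -0.0]
wrist_force: [-4.0, -4.1, 5.5]
opening: 14.1
```

```bash
python3 r.py 3
```

```text
t 9.45 pos [473.64  89.57 181.1 ] yaw 97.33 F [-3.98 -4.1   5.51] M [-1.134  0.894  0.301] open 14.1 q7 -0.033 tau7 -0.06 dq7 -0.333
hold Mz [0.293 0.34  0.292] mean 0.309 tau7 [-0.425 -0.443 -0.346] t 9.6
```

A is snug at about 0.33 (moving tau7 fell 0.07 and the hold mean rose by 0.064). I release and go across to C.

Request:
move_arm:
  deltas: [0, 0, 0, 0, 0, 0, 0.65, 0, 0, 0, 0, 0, 0, 0.65, 0, 0, 0, 0, 0, 0.02, 0.65, 0, 0, 0, 0, 0, 0.043, 0.65, 0, 0, 4, 0.035, -0.013, 0.043, 0.65, 0, 0, 8, 0.08, -0.03, 0.043, 0.65, 0, 0, 12, 0.12, -0.044, 0.043, 0.65, 0, 0, 14.7, 0.1406, -0.052, 0.043, 0.65, 0, 0, 14.7, 0.1406, -0.052, 0.043, 0.65, 0, 0, 14.7, 0.1406, -0.052, 0.033, 0.65]

```text
clock: 10.6
eef_pos: [615.6, 38.9, 214.1]
eef_rot: [0.559, 0.829, 0.001, 0.001]
wrist_force: [-1.3, 0.4, 1.0]
opening: 30.3
```

```bash
cat > v.py <<'E'
from h import *
import sys
n,x,y=sys.argv[1],float(sys.argv[2]),float(sys.argv[3])
st();s=bot.snapshot("wrist");st();print("dot pred",proj(s,(x,y,225)).round(1))
cv2.imwrite(f"pics/{n}.png",s["pixels"][:440,:,::-1]);np.savez(n+".npz",**s)
E
python3 v.py w7 614.6 38.1
```

```text
t 10.6 pos [615.57  38.89 214.1 ] yaw 111.99 F [-1.31  0.38  1.01] M [-0.062  0.075 -0.002] open 30.3 q7 0.437 tau7 -0.035 dq7 0.045
 t 10.65 pos [613.27  39.28 211.54] yaw 112.03 F [-1.45  0.79 -2.  ] M [-0.025  0.055  0.022] open 30.3 q7 0.437 tau7 0.002 dq7 -0.004
dot pred [316.7 291.3]
```

View pics/w7.png

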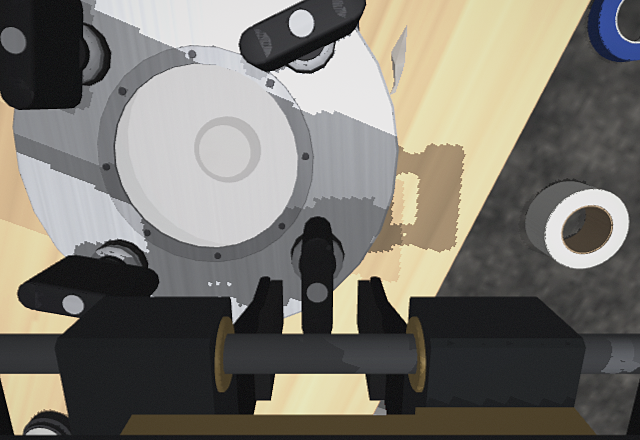

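Bar C's dot is at (317,292), as predicted, and the bar is aligned with the fingers. I descend, grip and take up the first degrees.

Request:
move_arm:
  deltas: [0, 0, 0, 0, 0, -0.016, 0.65, 0, 0, 0, 0, 0, -0.031, 0.65, 0, 0, 0, 0, 0, -0.031, 0.65, 0, 0, 0, 0, 0, -0.031, 1, 0, 0, 0, 0, 0, -0.031, 1, 0, 0, 0, 0, 0, -0.031, 1, 0, 0, 0, 0, 0, -0.031, 1, 0, 0, 0, 0, 0, -0.031, 1]
  force: 50

```text
clock: 11.45
eef_pos: [614.6, 38.1, 183.5]
eef_rot: [0.559, 0.829, 0.0, 0.0]
wrist_force: [-1.2, -0.6, 4.2]
opening: 13.5
```

```bash
python3 r.py
```

```text
t 11.45 pos [614.6   38.05 183.49] yaw 111.99 F [-1.18 -0.64  4.24] M [-0.167  0.476 -0.028] open 13.5 q7 0.452 tau7 0.013 dq7 -0.001
```

Request:
move_arm:
  deltas: [0, 0, -2, 0, 0, 0, 1, 0, 0, -4, 0, 0, 0, 1, 0, 0, -6, 0, 0, -0.0001, 1, 0, 0, -8, 0, 0, -0.0002, 1]

```text
clock: 11.85
eef_pos: [614.6, 38.0, 183.4]
eef_rot: [0.616, 0.788, 0.0, 0.0]
wrist_force: [-2.8, -1.3, 5.1]
opening: 13.8
```

```bash
python3 r.py 3
```

```text
t 11.85 pos [614.6   38.02 183.39] yaw 103.97 F [-2.82 -1.27  5.14] M [-0.197  0.626  0.282] open 13.8 q7 0.326 tau7 0.004 dq7 -0.309
hold Mz [0.172 0.273 0.228] mean 0.224 tau7 [-0.342 -0.358 -0.264] t 12.0
```

Request:
move_arm:
  deltas: [0, 0, -2, 0, 0, -0.0001, 1, 0, 0, -4, 0, 0, -0.0002, 1]

```text
clock: 12.2
eef_pos: [614.6, 38.0, 183.3]
eef_rot: [0.643, 0.766, 0.0, 0.0]
wrist_force: [-3.3, -1.5, 5.6]
opening: 13.4
```

```bash
python3 r.py 3
```

```text
t 12.2 pos [614.58  38.04 183.25] yaw 99.99 F [-3.3  -1.51  5.58] M [-0.199  0.674  0.272] open 13.4 q7 0.264 tau7 0.009 dq7 -0.309
hold Mz [0.247 0.294 0.217] mean 0.253 tau7 [-0.332 -0.352 -0.262] t 12.35
```

Request:
move_arm:
  deltas: [0, 0, -2, 0, 0, -0.0001, 1, 0, 0, -4, 0, 0, -0.0001, 1]

```text
clock: 12.55
eef_pos: [614.5, 38.0, 183.1]
eef_rot: [0.669, 0.743, 0.0, -0.0]
wrist_force: [-2.8, 0.8, 4.9]
opening: 13.6
```

```bash
python3 r.py 3
```

```text
t 12.55 pos [614.53  38.03 183.09] yaw 95.99 F [-2.82  0.8   4.88] M [-0.175  0.694  0.271] open 13.6 q7 0.202 tau7 0.008 dq7 -0.31
hold Mz [0.219 0.3   0.257] mean 0.259 tau7 [-0.333 -0.353 -0.263] t 12.7
```

Request:
move_arm:
  deltas: [0, 0, -2, 0, 0, -0.0001, 1, 0, 0, -4, 0, 0, -0.0002, 1, 0, 0, -6, 0, 0, -0.0003, 1]

```text
clock: 13.0
eef_pos: [614.5, 38.0, 182.9]
eef_rot: [0.707, 0.707, 0.0, -0.0]
wrist_force: [-2.6, -0.0, 6.2]
opening: 13.2
```

```bash
python3 r.py 3
```

```text
t 13.0 pos [614.47  38.   182.87] yaw 89.99 F [-2.61 -0.04  6.2 ] M [-0.14   0.801  0.249] open 13.2 q7 0.109 tau7 0.004 dq7 -0.307
hold Mz [0.183 0.262 0.261] mean 0.235 tau7 [-0.332 -0.351 -0.261] t 13.15
```

Request:
move_arm:
  deltas: [0, 0, -2, 0, 0, -0.0001, 1, 0, 0, -4, 0, 0, -0.0002, 1, 0, 0, -6, 0, 0, -0.0002, 1]

```text
clock: 13.45
eef_pos: [614.4, 38.0, 182.7]
eef_rot: [0.743, 0.669, 0.0, -0.0]
wrist_force: [-2.0, -0.5, 5.4]
opening: 13.2
```

```bash
python3 r.py 3
```

```text
t 13.45 pos [614.45  38.03 182.66] yaw 83.99 F [-2.01 -0.53  5.4 ] M [-0.167  0.772  0.258] open 13.2 q7 0.016 tau7 0.003 dq7 -0.306
hold Mz [0.292 0.259 0.26 ] mean 0.27 tau7 [-0.332 -0.351 -0.261] t 13.6
```

Request:
move_arm:
  deltas: [0, 0, -2, 0, 0, -0.0001, 1, 0, 0, -4, 0, 0, -0.0002, 1, 0, 0, -6, 0, 0, -0.0003, 1]

```text
clock: 13.9
eef_pos: [614.4, 38.0, 182.4]
eef_rot: [0.777, 0.629, 0.0, -0.0]
wrist_force: [-3.8, -0.4, 6.2]
opening: 13.5
```

```bash
python3 r.py 3
```

```text
t 13.9 pos [614.41  38.01 182.43] yaw 77.99 F [-3.78 -0.37  6.19] M [-0.156  0.844  0.224] open 13.5 q7 -0.077 tau7 0.004 dq7 -0.305
hold Mz [0.228 0.279 0.264] mean 0.257 tau7 [-0.33  -0.349 -0.26 ] t 14.05
```

Request:
move_arm:
  deltas: [0, 0, -2, 0, 0, -0.0001, 1, 0, 0, -4, 0, 0, -0.0002, 1, 0, 0, -6, 0, 0, -0.0002, 1]

```text
clock: 14.35
eef_pos: [614.3, 38.0, 182.3]
eef_rot: [0.809, 0.588, -0.0, -0.0]
wrist_force: [-3.6, 0.3, 6.3]
opening: 13.8
```

```bash
python3 r.py 3
```

```text
t 14.35 pos [614.35  38.01 182.26] yaw 71.99 F [-3.58  0.33  6.27] M [-0.215  0.902  0.273] open 13.8 q7 -0.169 tau7 0.003 dq7 -0.303
hold Mz [0.278 0.283 0.257] mean 0.273 tau7 [-0.329 -0.348 -0.259] t 14.5
```

Request:
move_arm:
  deltas: [0, 0, -2, 0, 0, -0.0001, 1, 0, 0, -4, 0, 0, -0.0002, 1, 0, 0, -6, 0, 0, -0.0003, 1]

```text
clock: 14.8
eef_pos: [614.3, 38.0, 182.0]
eef_rot: [0.839, 0.545, -0.0, -0.0]
wrist_force: [-4.9, -0.4, 7.1]
opening: 13.8
```

```bash
python3 r.py 3
```

```text
t 14.8 pos [614.32  38.02 182.02] yaw 65.99 F [-4.85 -0.36  7.15] M [-0.179  0.975  0.298] open 13.8 q7 -0.261 tau7 0.003 dq7 -0.303
hold Mz [0.221 0.197 0.2  ] mean 0.206 tau7 [-0.327 -0.345 -0.257] t 14.95
```

Request:
move_arm:
  deltas: [0, 0, -2, 0, 0, -0.0001, 1, 0, 0, -4, 0, 0, -0.0002, 1]

```text
clock: 15.15
eef_pos: [614.3, 38.0, 181.9]
eef_rot: [0.857, 0.515, -0.0, -0.0]
wrist_force: [-5.4, -0.5, 7.5]
opening: 14.0
```

```bash
python3 r.py 3
```

```text
t 15.15 pos [614.32  38.02 181.87] yaw 61.99 F [-5.4  -0.53  7.46] M [-0.089  1.046  0.212] open 14.0 q7 -0.322 tau7 0.002 dq7 -0.302
hold Mz [0.254 0.247 0.249] mean 0.25 tau7 [-0.331 -0.349 -0.261] t 15.3
```

Request:
move_arm:
  deltas: [0, 0, -2, 0, 0, -0.0001, 1, 0, 0, -4, 0, 0, -0.0002, 1]

```text
clock: 15.5
eef_pos: [614.3, 38.0, 181.8]
eef_rot: [0.875, 0.485, -0.0, -0.0]
wrist_force: [-3.6, -0.1, 7.8]
opening: 13.7
```

```bash
python3 r.py 3
```

```text
t 15.5 pos [614.27  38.04 181.76] yaw 58.0 F [-3.65 -0.08  7.77] M [-0.137  1.117  0.261] open 13.7 q7 -0.383 tau7 -0.012 dq7 -0.301
hold Mz [0.268 0.213 0.234] mean 0.238 tau7 [-0.344 -0.362 -0.275] t 15.65
```

Request:
move_arm:
  deltas: [0, 0, -2, 0, 0, -0.0001, 1, 0, 0, -4, 0, 0, -0.0001, 1]

```text
clock: 15.85
eef_pos: [614.2, 38.1, 181.7]
eef_rot: [0.891, 0.454, -0.0, -0.0]
wrist_force: [-4.8, 0.0, 8.8]
opening: 13.7
```

```bash
python3 r.py 3
```

```text
t 15.85 pos [614.23  38.06 181.66] yaw 54.0 F [-4.82  0.02  8.83] M [-0.144  1.125  0.256] open 13.7 q7 -0.443 tau7 -0.032 dq7 -0.302
hold Mz [0.243 0.24  0.28 ] mean 0.254 tau7 [-0.364 -0.382 -0.294] t 16.0
```

Request:
move_arm:
  deltas: [0, 0, -2.2, 0, 0, -0.0001, 1, 0, 0, -4.4, 0, 0, -0.0002, 1, 0, 0, -6.4, 0, 0, -0.0003, 1]

```text
clock: 16.3
eef_pos: [614.2, 38.1, 181.5]
eef_rot: [0.915, 0.404, -0.0, -0.0]
wrist_force: [-5.1, -0.4, 9.3]
opening: 13.4
```

```bash
python3 r.py 3
```

```text
t 16.3 pos [614.2   38.06 181.47] yaw 47.61 F [-5.14 -0.37  9.31] M [-0.085  1.23   0.275] open 13.4 q7 -0.54 tau7 -0.087 dq7 -0.297
hold Mz [0.269 0.296 0.29 ] mean 0.285 tau7 [-0.404 -0.418 -0.331] t 16.45
```

C is snug at about 0.333. Next is B.

Request:
move_arm:
  deltas: [0, 0, 0, 0, 0, 0, 0.65, 0, 0, 0, 0, 0, 0, 0.65, 0, 0, 0, 0, 0, 0.02, 0.65, 0, 0, 0, 0, 0, 0.043, 0.65, 0, 0, 0.4, -0.018, 0.038, 0.043, 0.65, 0, 0, 0.4, -0.036, 0.076, 0.043, 0.65, 0, 0, 0.4, -0.045, 0.096, 0.043, 0.65, 0, 0, 0.4, -0.045, 0.096, 0.043, 0.65, 0, 0, 0.4, -0.045, 0.096, 0.033, 0.65]

```text
clock: 17.35
eef_pos: [570.8, 134.2, 213.9]
eef_rot: [0.913, 0.407, 0.002, 0.001]
wrist_force: [0.4, -1.0, 0.3]
opening: 30.0
```

```bash
python3 v.py w8 569.5 134.2
```

```text
t 17.35 pos [570.77 134.2  213.89] yaw 48.06 F [ 0.44 -0.96  0.25] M [-0.151  0.096  0.049] open 30.0 q7 -0.752 tau7 -0.099 dq7 0.076
 t 17.4 pos [569.33 132.89 211.45] yaw 47.94 F [-1.83  0.36 -0.62] M [-0.124  0.173 -0.004] open 30.5 q7 -0.752 tau7 0.005 dq7 -0.015
dot pred [317.8 292.8]
```

View pics/w8.png

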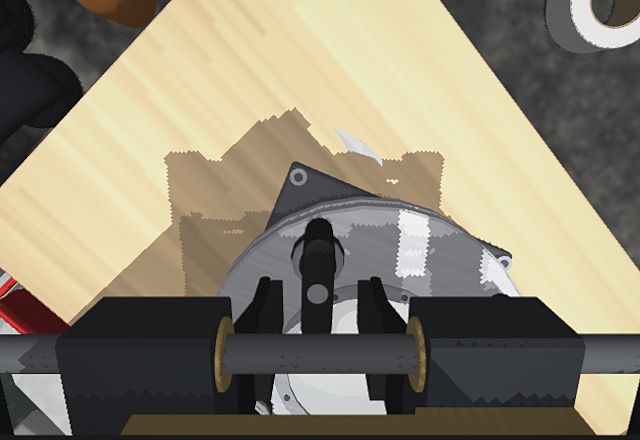

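Request:
move_arm:
  deltas: [0, 0, 0, 0, 0, -0.016, 0.65, 0, 0, 0, 0, 0, -0.031, 0.65, 0, 0, 0, 0, 0, -0.031, 1, 0, 0, 0, 0, 0, -0.031, 1, 0, 0, 0, 0, 0, -0.031, 1, 0, 0, 0, 0, 0, -0.031, 1, 0, 0, 0, 0, 0, -0.031, 1]
  force: 50

```text
clock: 18.1
eef_pos: [569.3, 134.1, 182.4]
eef_rot: [0.914, 0.407, -0.0, -0.0]
wrist_force: [-1.1, 0.9, 1.3]
opening: 13.5
```

```bash
python3 r.py
```

```text
t 18.1 pos [569.32 134.11 182.41] yaw 48.0 F [-1.07  0.91  1.27] M [-0.105  0.573 -0.103] open 13.5 q7 -0.729 tau7 0.087 dq7 0.001
```

Request:
move_arm:
  deltas: [0, 0, -2, 0, 0, 0, 1, 0, 0, -4, 0, 0, 0, 1, 0, 0, -6, 0, 0, -0.0001, 1, 0, 0, -8, 0, 0, -0.0002, 1]

```text
clock: 18.5
eef_pos: [569.3, 134.2, 182.3]
eef_rot: [0.94, 0.342, -0.0, -0.0]
wrist_force: [-1.8, -0.2, 1.1]
opening: 13.6
```

```bash
python3 r.py 3
```

```text
t 18.5 pos [569.26 134.21 182.31] yaw 40.01 F [-1.83 -0.2   1.12] M [-0.089  0.614  0.25 ] open 13.6 q7 -0.851 tau7 -0.013 dq7 -0.301
hold Mz [0.197 0.224 0.232] mean 0.218 tau7 [-0.327 -0.379 -0.281] t 18.65
```

Request:
move_arm:
  deltas: [0, 0, -2, 0, 0, -0.0001, 1, 0, 0, -4, 0, 0, -0.0001, 1]

```text
clock: 18.85
eef_pos: [569.3, 134.2, 182.2]
eef_rot: [0.951, 0.309, -0.0, -0.0]
wrist_force: [-2.9, -0.1, 3.2]
opening: 13.5
```

```bash
python3 r.py 3
```

```text
t 18.85 pos [569.25 134.24 182.16] yaw 36.02 F [-2.92 -0.09  3.16] M [-0.057  0.883  0.255] open 13.5 q7 -0.911 tau7 -0.007 dq7 -0.301
hold Mz [0.252 0.26  0.222] mean 0.244 tau7 [-0.326 -0.377 -0.279] t 19.0
```

Request:
move_arm:
  deltas: [0, 0, -2, 0, 0, -0.0001, 1, 0, 0, -4, 0, 0, -0.0001, 1, 0, 0, -6, 0, 0, -0.0002, 1]

```text
clock: 19.3
eef_pos: [569.3, 134.3, 181.9]
eef_rot: [0.966, 0.259, -0.0, -0.0]
wrist_force: [-5.9, 1.1, 4.3]
opening: 13.8
```

```bash
python3 r.py 3
```

```text
t 19.3 pos [569.26 134.27 181.93] yaw 29.98 F [-5.87  1.1   4.3 ] M [-0.054  1.117  0.208] open 13.8 q7 -1.001 tau7 -0.003 dq7 -0.305
hold Mz [0.181 0.253 0.27 ] mean 0.235 tau7 [-0.299 -0.368 -0.27 ] t 19.45
```

Request:
move_arm:
  deltas: [0, 0, -2, 0, 0, -0.0001, 1, 0, 0, -4, 0, 0, -0.0002, 1, 0, 0, -6, 0, 0, -0.0003, 1]

```text
clock: 19.75
eef_pos: [569.2, 134.3, 181.7]
eef_rot: [0.978, 0.208, -0.0, -0.0]
wrist_force: [-5.2, 0.9, 6.8]
opening: 13.5
```

```bash
python3 r.py 3
```

```text
t 19.75 pos [569.24 134.32 181.69] yaw 23.99 F [-5.21  0.89  6.8 ] M [-0.032  1.326  0.261] open 13.5 q7 -1.091 tau7 -0.007 dq7 -0.295
hold Mz [0.27  0.25  0.225] mean 0.248 tau7 [-0.329 -0.348 -0.261] t 19.9
```

Request:
move_arm:
  deltas: [0, 0, -2, 0, 0, -0.0001, 1, 0, 0, -4, 0, 0, -0.0001, 1, 0, 0, -6, 0, 0, -0.0002, 1]

```text
clock: 20.2
eef_pos: [569.2, 134.4, 181.5]
eef_rot: [0.988, 0.156, -0.0, -0.0]
wrist_force: [-4.7, 1.1, 6.1]
opening: 13.7
```

```bash
python3 r.py 3
```

```text
t 20.2 pos [569.24 134.36 181.49] yaw 17.99 F [-4.67  1.06  6.13] M [-0.01   1.366  0.27 ] open 13.7 q7 -1.18 tau7 -0.009 dq7 -0.293
hold Mz [0.184 0.252 0.244] mean 0.227 tau7 [-0.327 -0.346 -0.26 ] t 20.35
```

Request:
move_arm:
  deltas: [0, 0, -2, 0, 0, -0.0001, 1, 0, 0, -4, 0, 0, -0.0002, 1, 0, 0, -6, 0, 0, -0.0003, 1]

```text
clock: 20.65
eef_pos: [569.2, 134.4, 181.2]
eef_rot: [0.995, 0.105, -0.0, -0.0]
wrist_force: [-5.6, 0.3, 6.0]
opening: 13.8
```

```bash
python3 r.py 3
```

```text
t 20.65 pos [569.19 134.43 181.23] yaw 12.0 F [-5.63  0.29  5.95] M [0.003 1.452 0.224] open 13.8 q7 -1.269 tau7 -0.009 dq7 -0.292
hold Mz [0.253 0.26  0.226] mean 0.247 tau7 [-0.325 -0.343 -0.258] t 20.8
```

Request:
move_arm:
  deltas: [0, 0, -2, 0, 0, -0.0001, 1, 0, 0, -4, 0, 0, -0.0002, 1]

```text
clock: 21.0
eef_pos: [569.2, 134.4, 181.1]
eef_rot: [0.998, 0.07, -0.0, -0.0]
wrist_force: [-5.4, 0.8, 6.6]
opening: 13.7
```

```bash
python3 r.py 3
```

```text
t 21.0 pos [569.22 134.45 181.11] yaw 8.0 F [-5.42  0.8   6.62] M [0.107 1.567 0.267] open 13.7 q7 -1.327 tau7 -0.005 dq7 -0.291
hold Mz [0.258 0.256 0.219] mean 0.244 tau7 [-0.323 -0.342 -0.257] t 21.15
```

Request:
move_arm:
  deltas: [0, 0, -2, 0, 0, -0.0001, 1, 0, 0, -4, 0, 0, -0.0002, 1, 0, 0, -6, 0, 0, -0.0003, 1]

```text
clock: 21.45
eef_pos: [569.2, 134.5, 180.9]
eef_rot: [1.0, 0.017, -0.001, -0.0]
wrist_force: [-5.0, 1.0, 7.9]
opening: 13.6
```

```bash
python3 r.py 3
```

```text
t 21.45 pos [569.2  134.51 180.92] yaw 2.01 F [-5.04  1.03  7.91] M [0.128 1.645 0.256] open 13.6 q7 -1.415 tau7 -0.025 dq7 -0.29
hold Mz [0.213 0.255 0.3  ] mean 0.256 tau7 [-0.339 -0.356 -0.272] t 21.6
```

Request:
move_arm:
  deltas: [0, 0, -2, 0, 0, -0.0001, 1, 0, 0, -4, 0, 0, -0.0002, 1]

```text
clock: 21.8
eef_pos: [569.2, 134.5, 180.8]
eef_rot: [1.0, -0.017, -0.001, -0.0]
wrist_force: [-6.2, 0.7, 8.1]
opening: 13.7
```

```bash
python3 r.py 3
```

```text
t 21.8 pos [569.22 134.5  180.83] yaw -1.99 F [-6.21  0.75  8.06] M [0.133 1.697 0.283] open 13.7 q7 -1.473 tau7 -0.04 dq7 -0.288
hold Mz [0.28  0.233 0.306] mean 0.273 tau7 [-0.356 -0.373 -0.289] t 21.95
```

Request:
move_arm:
  deltas: [0, 0, -2, 0, 0, -0.0001, 1, 0, 0, -4, 0, 0, -0.0002, 1, 0, 0, -6, 0, 0, -0.0003, 1, 0, 0, -8, 0, 0, -0.0003, 1]

```text
clock: 22.35
eef_pos: [569.2, 134.6, 180.6]
eef_rot: [0.996, -0.087, -0.001, -0.0]
wrist_force: [-7.0, 1.0, 8.8]
opening: 14.0
```

```bash
python3 r.py 3
```

```text
t 22.35 pos [569.22 134.61 180.61] yaw -9.97 F [-7.    1.03  8.84] M [0.142 1.682 0.314] open 14.0 q7 -1.589 tau7 -0.093 dq7 -0.286
hold Mz [0.324 0.326 0.263] mean 0.304 tau7 [-0.404 -0.42  -0.336] t 22.5
```

B is snug at about 0.34. Next is D.

Request:
move_arm:
  deltas: [0, 0, 0, 0, 0, 0, 0.65, 0, 0, 0, 0, 0, 0, 0.65, 0, 0, 0, 0, 0, 0.02, 0.65, 0, 0, 0, 0, 0, 0.043, 0.65, 0, 0, 6, -0.015, -0.04, 0.043, 0.65, 0, 0, 12, -0.032, -0.085, 0.043, 0.65, 0, 0, 18, -0.046, -0.125, 0.043, 0.65, 0, 0, 22, -0.0516, -0.1408, 0.043, 0.65, 0, 0, 22, -0.0516, -0.1408, 0.043, 0.65, 0, 0, 22, -0.0516, -0.1408, 0.033, 0.65]

```text
clock: 23.5
eef_pos: [519.8, -6.2, 213.6]
eef_rot: [0.995, 0.104, 0.002, -0.0]
wrist_force: [-0.2, 1.0, 0.0]
opening: 30.2
```

```bash
python3 v.py w9 518.1 -6.7
```

```text
t 23.5 pos [519.8   -6.18 213.62] yaw 11.94 F [-0.25  1.03  0.04] M [-0.016  0.116 -0.013] open 30.2 q7 -1.116 tau7 -0.147 dq7 0.141
 t 23.55 pos [518.13  -5.15 211.17] yaw 12.05 F [-0.61  0.81 -0.95] M [-0.012  0.298  0.019] open 30.4 q7 -1.115 tau7 0.003 dq7 -0.019
dot pred [320.6 294.8]
```

View pics/w9.png

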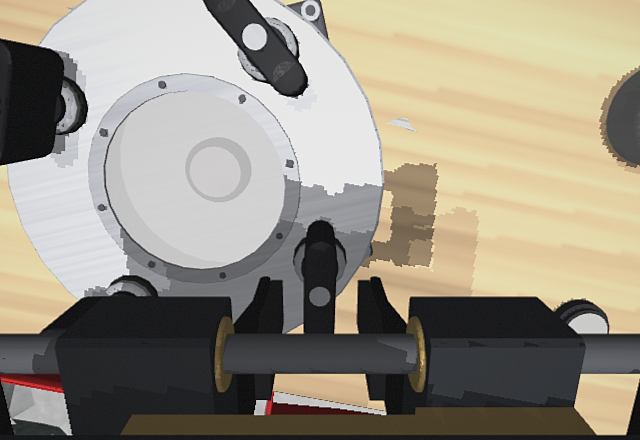

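Request:
move_arm:
  deltas: [0, 0, 0, 0, 0, -0.016, 0.65, 0, 0, 0, 0, 0, -0.0305, 0.65, 0, 0, 0, 0, 0, -0.0305, 1, 0, 0, 0, 0, 0, -0.0305, 1, 0, 0, 0, 0, 0, -0.0305, 1, 0, 0, 0, 0, 0, -0.0305, 1, 0, 0, 0, 0, 0, -0.0305, 1]
  force: 50

```text
clock: 24.25
eef_pos: [518.5, -6.3, 182.7]
eef_rot: [0.995, 0.105, 0.001, -0.0]
wrist_force: [1.3, 1.2, -1.5]
opening: 13.8
```

```bash
python3 r.py
```

```text
t 24.25 pos [518.45  -6.32 182.69] yaw 12.01 F [ 1.3   1.25 -1.51] M [ 0.13  -0.126 -0.071] open 13.8 q7 -1.074 tau7 0.049 dq7 0.001
```

Request:
move_arm:
  deltas: [0, 0, -2, 0, 0, 0, 1, 0, 0, -4, 0, 0, 0, 1, 0, 0, -6, 0, 0, -0.0001, 1, 0, 0, -8, 0, 0, -0.0002, 1]

```text
clock: 24.65
eef_pos: [518.4, -6.4, 182.5]
eef_rot: [0.999, 0.034, 0.0, -0.0]
wrist_force: [1.6, 1.1, 1.7]
opening: 13.5
```

```bash
python3 r.py 3
```

```text
t 24.65 pos [518.44  -6.4  182.55] yaw 3.88 F [1.56 1.14 1.66] M [ 0.307 -0.092  0.229] open 13.5 q7 -1.194 tau7 -0.018 dq7 -0.288
hold Mz [0.237 0.211 0.287] mean 0.245 tau7 [-0.309 -0.374 -0.282] t 24.8
```

Request:
move_arm:
  deltas: [0, 0, -2, 0, 0, -0.0001, 1, 0, 0, -4, 0, 0, -0.0001, 1]

```text
clock: 25.0
eef_pos: [518.4, -6.5, 182.4]
eef_rot: [1.0, -0.001, 0.0, -0.0]
wrist_force: [1.3, 2.7, 2.9]
opening: 13.4
```

```bash
python3 r.py 3
```

```text
t 25.0 pos [518.41  -6.47 182.36] yaw -0.15 F [1.31 2.72 2.87] M [ 0.382 -0.164  0.252] open 13.4 q7 -1.252 tau7 -0.005 dq7 -0.292
hold Mz [0.281 0.181 0.242] mean 0.235 tau7 [-0.304 -0.371 -0.279] t 25.15
```

Request:
move_arm:
  deltas: [0, 0, -2, 0, 0, -0.0001, 1, 0, 0, -4, 0, 0, -0.0002, 1, 0, 0, -6, 0, 0, -0.0003, 1]

```text
clock: 25.45
eef_pos: [518.4, -6.5, 182.1]
eef_rot: [0.999, -0.054, 0.0, -0.0]
wrist_force: [0.7, 2.8, 5.3]
opening: 13.4
```

```bash
python3 r.py 3
```

```text
t 25.45 pos [518.38  -6.5  182.1 ] yaw -6.16 F [0.68 2.83 5.31] M [ 0.6   -0.195  0.234] open 13.4 q7 -1.338 tau7 -0.015 dq7 -0.283
hold Mz [0.205 0.231 0.193] mean 0.21 tau7 [-0.322 -0.341 -0.258] t 25.6
```

Request:
move_arm:
  deltas: [0, 0, -2, 0, 0, -0.0001, 1, 0, 0, -4, 0, 0, -0.0001, 1, 0, 0, -6, 0, 0, -0.0002, 1]

```text
clock: 25.9
eef_pos: [518.4, -6.5, 181.9]
eef_rot: [0.994, -0.106, 0.0, -0.0]
wrist_force: [1.6, 1.9, 5.3]
opening: 13.1
```

```bash
python3 r.py 3
```

```text
t 25.9 pos [518.4   -6.53 181.9 ] yaw -12.16 F [1.65 1.86 5.35] M [ 0.634 -0.158  0.276] open 13.1 q7 -1.424 tau7 -0.019 dq7 -0.281
hold Mz [0.229 0.251 0.224] mean 0.235 tau7 [-0.321 -0.34  -0.258] t 26.05
```

Request:
move_arm:
  deltas: [0, 0, -2, 0, 0, -0.0001, 1, 0, 0, -4, 0, 0, -0.0002, 1, 0, 0, -6, 0, 0, -0.0003, 1]

```text
clock: 26.35
eef_pos: [518.4, -6.6, 181.7]
eef_rot: [0.987, -0.158, 0.0, -0.0]
wrist_force: [1.0, 3.1, 6.6]
opening: 13.6
```

```bash
python3 r.py 3
```

```text
t 26.35 pos [518.38  -6.55 181.67] yaw -18.17 F [0.98 3.13 6.61] M [ 0.548 -0.147  0.228] open 13.6 q7 -1.508 tau7 -0.02 dq7 -0.277
hold Mz [0.204 0.264 0.276] mean 0.248 tau7 [-0.319 -0.337 -0.256] t 26.5
```

Request:
move_arm:
  deltas: [0, 0, -2, 0, 0, -0.0001, 1, 0, 0, -4, 0, 0, -0.0001, 1, 0, 0, -6, 0, 0, -0.0002, 1]

```text
clock: 26.8
eef_pos: [518.4, -6.6, 181.5]
eef_rot: [0.978, -0.209, 0.0, -0.0]
wrist_force: [0.9, 2.3, 6.0]
opening: 14.1
```

```bash
python3 r.py 3
```

```text
t 26.8 pos [518.39  -6.58 181.48] yaw -24.17 F [0.93 2.31 5.96] M [ 0.578 -0.16   0.234] open 14.1 q7 -1.591 tau7 -0.018 dq7 -0.277
hold Mz [0.263 0.277 0.25 ] mean 0.263 tau7 [-0.319 -0.338 -0.256] t 26.95
```

Still free at 36° of tool turn, so I carry on.

Request:
move_arm:
  deltas: [0, 0, -2, 0, 0, -0.0001, 1, 0, 0, -4, 0, 0, -0.0002, 1, 0, 0, -6, 0, 0, -0.0003, 1]

```text
clock: 27.25
eef_pos: [518.4, -6.6, 181.3]
eef_rot: [0.966, -0.26, 0.0, -0.0]
wrist_force: [0.6, 3.8, 7.4]
opening: 13.8
```

```bash
python3 r.py 3
```

```text
t 27.25 pos [518.37  -6.58 181.25] yaw -30.17 F [0.56 3.79 7.39] M [ 0.666 -0.038  0.231] open 13.8 q7 -1.677 tau7 -0.009 dq7 -0.285
hold Mz [0.298 0.24  0.173] mean 0.237 tau7 [-0.32  -0.338 -0.255] t 27.4
```

Request:
move_arm:
  deltas: [0, 0, -2, 0, 0, -0.0001, 1, 0, 0, -4, 0, 0, -0.0002, 1]

```text
clock: 27.6
eef_pos: [518.4, -6.6, 181.1]
eef_rot: [0.956, -0.294, 0.0, -0.0]
wrist_force: [1.1, 3.1, 7.2]
opening: 13.6
```

```bash
python3 r.py 3
```

```text
t 27.6 pos [518.38  -6.6  181.11] yaw -34.17 F [1.12 3.12 7.15] M [ 0.632 -0.043  0.251] open 13.6 q7 -1.736 tau7 0.002 dq7 -0.294
hold Mz [0.249 0.177 0.242] mean 0.223 tau7 [-0.321 -0.34  -0.255] t 27.75
```

Request:
move_arm:
  deltas: [0, 0, -2, 0, 0, -0.0001, 1, 0, 0, -4, 0, 0, -0.0002, 1, 0, 0, -6, 0, 0, -0.0003, 1]

```text
clock: 28.05
eef_pos: [518.3, -6.6, 180.9]
eef_rot: [0.939, -0.343, 0.0, -0.0]
wrist_force: [1.4, 2.2, 7.4]
opening: 13.7
```

```bash
python3 r.py 3
```

```text
t 28.05 pos [518.33  -6.62 180.89] yaw -40.17 F [1.45 2.18 7.42] M [0.693 0.02  0.223] open 13.7 q7 -1.827 tau7 0.001 dq7 -0.303
hold Mz [0.275 0.234 0.278] mean 0.262 tau7 [-0.33  -0.348 -0.26 ] t 28.2
```

Request:
move_arm:
  deltas: [0, 0, -2, 0, 0, -0.0001, 1, 0, 0, -4, 0, 0, -0.0002, 1]

```text
clock: 28.4
eef_pos: [518.3, -6.6, 180.8]
eef_rot: [0.927, -0.376, 0.0, -0.0]
wrist_force: [0.9, 2.5, 9.0]
opening: 13.7
```

```bash
python3 r.py 3
```

```text
t 28.4 pos [518.34  -6.64 180.78] yaw -44.17 F [0.89 2.48 9.04] M [0.681 0.067 0.245] open 13.7 q7 -1.889 tau7 -0.005 dq7 -0.311
hold Mz [0.228 0.233 0.265] mean 0.242 tau7 [-0.346 -0.365 -0.275] t 28.55
```

Request:
move_arm:
  deltas: [0, 0, -2, 0, 0, -0.0001, 1, 0, 0, -4, 0, 0, -0.0002, 1, 0, 0, -6, 0, 0, -0.0003, 1, 0, 0, -8, 0, 0, -0.0003, 1]

```text
clock: 28.95
eef_pos: [518.3, -6.7, 180.6]
eef_rot: [0.898, -0.44, 0.0, -0.0]
wrist_force: [0.8, 2.8, 9.4]
opening: 13.8
```

```bash
python3 r.py 3
```

```text
t 28.95 pos [518.34  -6.65 180.59] yaw -52.15 F [0.79 2.83 9.41] M [0.734 0.118 0.292] open 13.8 q7 -2.016 tau7 -0.043 dq7 -0.32
hold Mz [0.299 0.339 0.308] mean 0.315 tau7 [-0.395 -0.413 -0.32 ] t 29.1
```

Request:
move_arm:
  deltas: [0, 0, -2, 0, 0, -0.0001, 1, 0, 0, -3.5, 0, 0, -0.0001, 1]

```text
clock: 29.3
eef_pos: [518.3, -6.7, 180.5]
eef_rot: [0.884, -0.467, 0.0, -0.0]
wrist_force: [0.2, 3.3, 8.4]
opening: 13.9
```

```bash
python3 r.py 2
```

```text
t 29.3 pos [518.29  -6.68 180.48] yaw -55.64 F [0.17 3.28 8.44] M [0.722 0.168 0.338] open 13.9 q7 -2.072 tau7 -0.155 dq7 -0.238
hold Mz [0.343 0.352] mean 0.348 tau7 [-0.402 -0.411] t 29.4
```

D is snug. Round 1 is done at 29.4 s. For round 2 I go back to A, whose bar should now sit near yaw 101.7°.

Request:
move_arm:
  deltas: [0, 0, 0, 0, 0, 0, 0.65, 0, 0, 0, 0, 0, 0, 0.65, 0, 0, 0, 0, 0, 0.02, 0.65, 0, 0, 0, 0, 0, 0.043, 0.65, 0, 0, 8, -0.006, 0.012, 0.043, 0.65, 0, 0, 16, -0.012, 0.025, 0.043, 0.65, 0, 0, 24, -0.02, 0.04, 0.043, 0.65, 0, 0, 32, -0.026, 0.055, 0.043, 0.65, 0, 0, 40, -0.032, 0.07, 0.043, 0.65, 0, 0, 48, -0.038, 0.082, 0.043, 0.65, 0, 0, 56, -0.0444, 0.0963, 0.043, 0.65, 0, 0, 64, -0.0444, 0.0963, 0.043, 0.65]

```text
clock: 30.6
eef_pos: [471.6, 90.7, 221.5]
eef_rot: [0.997, 0.078, -0.002, 0.0]
wrist_force: [-0.4, -0.8, 0.3]
opening: 30.6
```

Request:
move_arm:
  deltas: [0, 0, 8.5, 0, 0, 0, 0.65, 0, 0, 17, 0, 0, 0, 0.65, 0, 0, 25.5, 0, 0, 0, 0.65, 0, 0, 34, 0, 0, 0, 0.65, 0, 0, 42.5, 0, 0, 0, 0.65, 0, 0, 51, 0, 0, 0, 0.65, 0, 0, 59.5, 0, 0, 0, 0.65, 0, 0, 68, 0, 0, 0, 0.65, 0, 0, 76.5, 0, 0, 0, 0.65, 0, 0, 85, 0, 0, 0, 0.65, 0, 0, 93.2, 0, 0, -0.01, 0.65]

```text
clock: 31.7
eef_pos: [473.4, 88.5, 212.5]
eef_rot: [0.63, 0.777, -0.0, 0.0]
wrist_force: [0.9, 0.3, 0.9]
opening: 30.3
```

```bash
python3 v.py w10 473.5 89.5
```

```text
t 31.7 pos [473.36  88.54 212.46] yaw 101.92 F [0.86 0.3  0.9 ] M [-0.027  0.068 -0.003] open 30.3 q7 0.082 tau7 -1.262 dq7 1.492
 t 31.75 pos [471.72  88.27 210.45] yaw 102.15 F [-1.75 -0.33 -1.25] M [-0.047  0.121  0.028] open 30.6 q7 0.086 tau7 0.363 dq7 -0.302
dot pred [320.1 290.3]
```

View pics/w10.png

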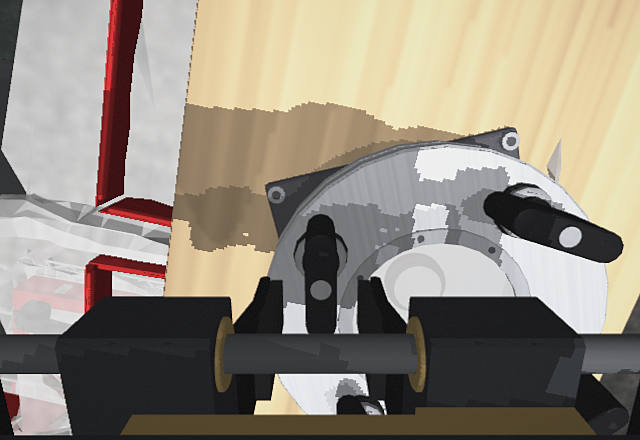

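Request:
move_arm:
  deltas: [0, 0, 0, 0, 0, -0.016, 0.65, 0, 0, 0, 0, 0, -0.032, 0.65, 0, 0, 0, 0, 0, -0.032, 1, 0, 0, 0, 0, 0, -0.032, 1, 0, 0, 0, 0, 0, -0.032, 1, 0, 0, 0, 0, 0, -0.032, 1, 0, 0, 0, 0, 0, -0.032, 1]
  force: 55

```text
clock: 32.45
eef_pos: [473.6, 89.3, 181.2]
eef_rot: [0.631, 0.775, 0.0, 0.0]
wrist_force: [-1.1, -0.7, 1.7]
opening: 13.4
```

```bash
python3 r.py
```

```text
t 32.45 pos [473.62  89.35 181.18] yaw 101.68 F [-1.06 -0.7   1.73] M [-0.337  0.304  0.005] open 13.4 q7 0.118 tau7 -0.031 dq7 0.0
```

Request:
move_arm:
  deltas: [0, 0, -2, 0, 0, 0, 1, 0, 0, -4, 0, 0, 0, 1, 0, 0, -6, 0, 0, 0, 1, 0, 0, -8, 0, 0, -0.0001, 1, 0, 0, -10, 0, 0, -0.0002, 1, 0, 0, -12, 0, 0, -0.0002, 1]

```text
clock: 33.05
eef_pos: [473.6, 89.4, 181.0]
eef_rot: [0.709, 0.705, -0.0, 0.0]
wrist_force: [-1.6, -0.1, 2.8]
opening: 13.3
```

```bash
python3 r.py 3
```

```text
t 33.05 pos [473.56  89.37 181.02] yaw 89.69 F [-1.64 -0.11  2.8 ] M [-0.401  0.423  0.392] open 13.3 q7 -0.079 tau7 -0.113 dq7 -0.323
hold Mz [0.384 0.357 0.416] mean 0.386 tau7 [-0.452 -0.508 -0.403] t 33.2
```

Request:
move_arm:
  deltas: [0, 0, -2, 0, 0, -0.0001, 1, 0, 0, -4, 0, 0, -0.0002, 1, 0, 0, -6, 0, 0, -0.0003, 1, 0, 0, -8, 0, 0, -0.0003, 1, 0, 0, -10, 0, 0, -0.0004, 1]

```text
clock: 33.7
eef_pos: [473.5, 89.4, 180.8]
eef_rot: [0.768, 0.641, -0.0, -0.0]
wrist_force: [-4.8, -0.9, 8.7]
opening: 13.3
```

```bash
python3 r.py 3
```

```text
t 33.7 pos [473.5   89.38 180.75] yaw 79.72 F [-4.84 -0.93  8.74] M [-0.516  0.9    0.48 ] open 13.3 q7 -0.24 tau7 -0.189 dq7 -0.318
hold Mz [0.381 0.436 0.36 ] mean 0.392 tau7 [-0.538 -0.556 -0.463] t 33.85
```

```bash
python3 r.py 8
```

```text
t 33.85 pos [473.51  89.37 180.74] yaw 79.79 F [-4.54 -1.42  7.53] M [-0.599  0.871  0.36 ] open 13.5 q7 -0.239 tau7 -0.463 dq7 0.004
hold Mz [0.451 0.404 0.426 0.425 0.482 0.441 0.425 0.431] mean 0.436 tau7 [-0.441 -0.437 -0.436 -0.436 -0.436 -0.436 -0.436 -0.436] t 34.25
```

A is at about 0.457 while turning: the settled hold reads 0.436 on both tau7 and Mz, and the free-run hold deficit is about 0.02. Now C.

Request:
move_arm:
  deltas: [0, 0, 0, 0, 0, 0, 0.65, 0, 0, 0, 0, 0, 0, 0.65, 0, 0, 0, 0, 0, 0.02, 0.65, 0, 0, 0, 0, 0, 0.043, 0.65, 0, 0, -7, 0.035, -0.013, 0.043, 0.65, 0, 0, -14, 0.08, -0.03, 0.043, 0.65, 0, 0, -21, 0.12, -0.044, 0.043, 0.65, 0, 0, -27.9, 0.1406, -0.0515, 0.043, 0.65, 0, 0, -27.9, 0.1406, -0.0515, 0.043, 0.65, 0, 0, -27.9, 0.1406, -0.0515, 0.033, 0.65]

```text
clock: 35.25
eef_pos: [615.0, 37.9, 213.2]
eef_rot: [0.899, 0.437, 0.001, 0.001]
wrist_force: [-0.1, -0.4, 0.8]
opening: 30.3
```

```bash
python3 v.py w11 614.1 38.1
```

```text
t 35.25 pos [614.98  37.95 213.2 ] yaw 51.85 F [-0.13 -0.37  0.76] M [-0.094  0.104  0.037] open 30.3 q7 -0.42 tau7 -0.111 dq7 0.076
 t 35.3 pos [612.78  38.73 210.79] yaw 51.89 F [-0.81  0.73 -1.86] M [-0.1    0.18   0.012] open 30.4 q7 -0.419 tau7 -0.0 dq7 -0.016
dot pred [318.2 292.6]
```

View pics/w11.png

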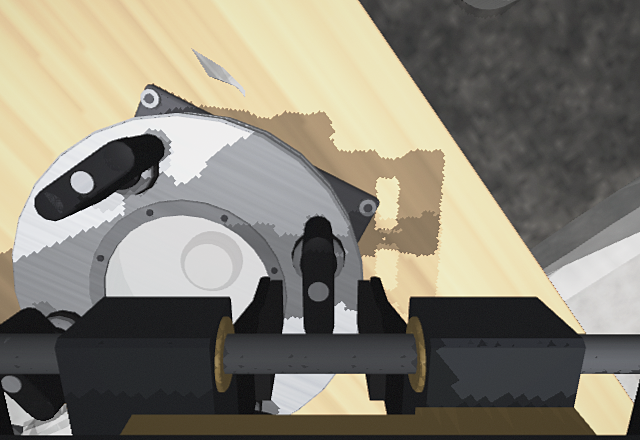

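Request:
move_arm:
  deltas: [0, 0, 0, 0, 0, -0.017, 0.65, 0, 0, 0, 0, 0, -0.033, 0.65, 0, 0, 0, 0, 0, -0.033, 1, 0, 0, 0, 0, 0, -0.033, 1, 0, 0, 0, 0, 0, -0.033, 1, 0, 0, 0, 0, 0, -0.033, 1, 0, 0, 0, 0, 0, -0.033, 1]
  force: 55

```text
clock: 36.0
eef_pos: [614.4, 38.3, 180.7]
eef_rot: [0.899, 0.437, 0.0, -0.0]
wrist_force: [-1.2, 0.2, 2.5]
opening: 13.5
```

```bash
python3 r.py
```

```text
t 36.0 pos [614.37  38.32 180.71] yaw 51.82 F [-1.23  0.23  2.55] M [0.016 0.369 0.02 ] open 13.5 q7 -0.396 tau7 -0.029 dq7 -0.001
```

Request:
move_arm:
  deltas: [0, 0, -2, 0, 0, 0, 1, 0, 0, -4, 0, 0, 0, 1, 0, 0, -6, 0, 0, 0, 1, 0, 0, -8, 0, 0, -0.0001, 1, 0, 0, -10, 0, 0, -0.0002, 1, 0, 0, -12, 0, 0, -0.0002, 1]

```text
clock: 36.6
eef_pos: [614.4, 38.3, 180.5]
eef_rot: [0.941, 0.339, 0.0, -0.0]
wrist_force: [-2.3, 1.5, 5.4]
opening: 13.6
```

```bash
python3 r.py 6
```

```text
t 36.6 pos [614.36  38.29 180.5 ] yaw 39.68 F [-2.34  1.52  5.38] M [0.107 0.647 0.349] open 13.6 q7 -0.575 tau7 -0.133 dq7 -0.291
hold Mz [0.377 0.373 0.38  0.331 0.349 0.38 ] mean 0.365 tau7 [-0.449 -0.466 -0.381 -0.361 -0.358 -0.357] t 36.9
```

Request:
move_arm:
  deltas: [0, 0, -2, 0, 0, -0.0001, 1, 0, 0, -4, 0, 0, -0.0002, 1, 0, 0, -6, 0, 0, -0.0003, 1, 0, 0, -8, 0, 0, -0.0003, 1]

```text
clock: 37.3
eef_pos: [614.4, 38.3, 180.3]
eef_rot: [0.962, 0.273, 0.0, -0.0]
wrist_force: [-1.7, 1.3, 7.3]
opening: 13.4
```

```bash
python3 r.py 6
```

```text
t 37.3 pos [614.39  38.26 180.33] yaw 31.7 F [-1.75  1.27  7.28] M [0.197 0.732 0.41 ] open 13.4 q7 -0.692 tau7 -0.194 dq7 -0.289
hold Mz [0.409 0.425 0.404 0.43  0.452 0.448] mean 0.428 tau7 [-0.509 -0.525 -0.441 -0.421 -0.418 -0.417] t 37.6
```

Request:
move_arm:
  deltas: [0, 0, -1.2, 0, 0, 0, 1, 0, 0, -2.4, 0, 0, -0.0001, 1]

```text
clock: 37.8
eef_pos: [614.4, 38.3, 180.3]
eef_rot: [0.967, 0.253, 0.0, -0.0]
wrist_force: [-2.6, 1.4, 7.9]
opening: 13.5
```

```bash
python3 r.py 5
```

```text
t 37.8 pos [614.41  38.33 180.3 ] yaw 29.34 F [-2.62  1.4   7.87] M [0.158 0.829 0.484] open 13.5 q7 -0.726 tau7 -0.306 dq7 -0.171
hold Mz [0.458 0.443 0.433 0.401 0.409] mean 0.429 tau7 [-0.495 -0.506 -0.455 -0.443 -0.441] t 38.05
```

C is at about 0.465 (settled 0.441). Now B.

Request:
move_arm:
  deltas: [0, 0, 0, 0, 0, 0, 0.65, 0, 0, 0, 0, 0, 0, 0.65, 0, 0, 0, 0, 0, 0.02, 0.65, 0, 0, 0, 0, 0, 0.043, 0.65, 0, 0, -8, -0.015, 0.032, 0.043, 0.65, 0, 0, -16, -0.03, 0.065, 0.043, 0.65, 0, 0, -24, -0.04, 0.085, 0.043, 0.65, 0, 0, -31, -0.0449, 0.0963, 0.043, 0.65, 0, 0, -35.1, -0.0449, 0.0963, 0.043, 0.65, 0, 0, -35.1, -0.0449, 0.0963, 0.034, 0.65]

```text
clock: 39.05
eef_pos: [569.9, 134.8, 213.6]
eef_rot: [0.999, -0.05, 0.001, 0.0]
wrist_force: [0.5, -0.2, 0.1]
opening: 30.5
```

```bash
python3 v.py w12 569.2 134.4
```

```text
t 39.05 pos [569.94 134.79 213.56] yaw -5.68 F [ 0.46 -0.2   0.12] M [-0.048  0.117  0.012] open 30.5 q7 -1.441 tau7 -0.395 dq7 0.13
 t 39.1 pos [568.57 134.4  211.54] yaw -5.65 F [-0.83  0.83 -0.69] M [-0.026  0.274  0.06 ] open 30.6 q7 -1.439 tau7 -0.085 dq7 -0.004
dot pred [321.5 292.5]
```

View pics/w12.png

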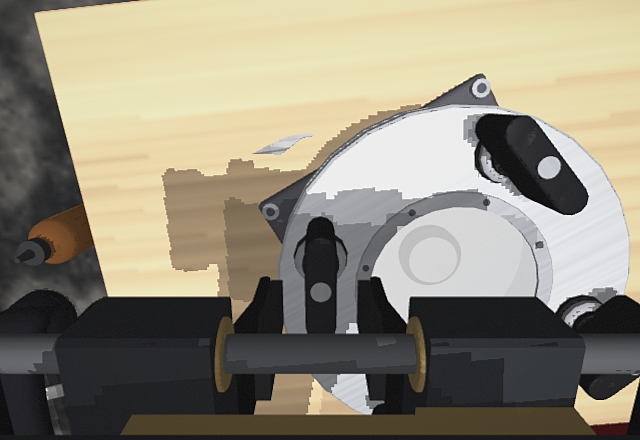

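Request:
move_arm:
  deltas: [0, 0, 0, 0, 0, -0.017, 0.65, 0, 0, 0, 0, 0, -0.0335, 0.65, 0, 0, 0, 0, 0, -0.0335, 1, 0, 0, 0, 0, 0, -0.0335, 1, 0, 0, 0, 0, 0, -0.0335, 1, 0, 0, 0, 0, 0, -0.0335, 1, 0, 0, 0, 0, 0, -0.0335, 1]
  force: 55

```text
clock: 39.8
eef_pos: [569.7, 134.5, 180.3]
eef_rot: [0.999, -0.05, 0.001, -0.0]
wrist_force: [1.9, -0.1, -1.4]
opening: 13.6
```

```bash
python3 r.py
```

```text
t 39.8 pos [569.71 134.49 180.27] yaw -5.69 F [ 1.9  -0.07 -1.36] M [-0.021 -0.12   0.047] open 13.6 q7 -1.412 tau7 -0.011 dq7 -0.002
```

Request:
move_arm:
  deltas: [0, 0, -2, 0, 0, 0, 1, 0, 0, -4, 0, 0, 0, 1, 0, 0, -6, 0, 0, 0, 1, 0, 0, -8, 0, 0, -0.0001, 1, 0, 0, -10, 0, 0, -0.0002, 1, 0, 0, -12, 0, 0, -0.0002, 1]

```text
clock: 40.4
eef_pos: [569.7, 134.5, 180.1]
eef_rot: [0.988, -0.155, 0.0, 0.0]
wrist_force: [1.3, -0.4, 0.1]
opening: 13.8
```

```bash
python3 r.py 6
```

```text
t 40.4 pos [569.69 134.48 180.1 ] yaw -17.83 F [ 1.32 -0.43  0.13] M [-0.019 -0.244  0.356] open 13.8 q7 -1.593 tau7 -0.124 dq7 -0.303
hold Mz [0.407 0.397 0.378 0.333 0.298 0.36 ] mean 0.362 tau7 [-0.433 -0.496 -0.399 -0.366 -0.357 -0.355] t 40.7
```

Request:
move_arm:
  deltas: [0, 0, -2, 0, 0, -0.0001, 1, 0, 0, -4, 0, 0, -0.0002, 1, 0, 0, -6, 0, 0, -0.0003, 1, 0, 0, -8, 0, 0, -0.0003, 1]

```text
clock: 41.1
eef_pos: [569.6, 134.5, 179.9]
eef_rot: [0.975, -0.223, 0.0, -0.0]
wrist_force: [2.3, 0.2, 1.4]
opening: 13.7
```

```bash
python3 r.py 6
```

```text
t 41.1 pos [569.64 134.47 179.9 ] yaw -25.76 F [2.32 0.23 1.37] M [ 0.039 -0.238  0.417] open 13.7 q7 -1.717 tau7 -0.173 dq7 -0.315
hold Mz [0.423 0.416 0.43  0.411 0.379 0.412] mean 0.412 tau7 [-0.501 -0.556 -0.454 -0.422 -0.414 -0.413] t 41.4
```

Request:
move_arm:
  deltas: [0, 0, -1.5, 0, 0, 0, 1, 0, 0, -3, 0, 0, -0.0001, 1]

```text
clock: 41.6
eef_pos: [569.7, 134.5, 179.8]
eef_rot: [0.969, -0.249, 0.0, -0.0]
wrist_force: [1.2, 1.8, 6.0]
opening: 13.7
```

```bash
python3 r.py 5
```

```text
t 41.6 pos [569.68 134.46 179.81] yaw -28.81 F [1.23 1.8  6.04] M [ 0.014 -0.186  0.458] open 13.7 q7 -1.765 tau7 -0.246 dq7 -0.239
hold Mz [0.394 0.478 0.43  0.412 0.443] mean 0.431 tau7 [-0.515 -0.53  -0.461 -0.445 -0.442] t 41.85
```

B is at about 0.465. For D the last joint has room enough (to about −2.45), so I go there directly at yaw −51°.

Request:
move_arm:
  deltas: [0, 0, 0, 0, 0, 0, 0.65, 0, 0, 0, 0, 0, 0, 0.65, 0, 0, 0, 0, 0, 0.02, 0.65, 0, 0, 0, 0, 0, 0.043, 0.65, 0, 0, -6, -0.015, -0.04, 0.043, 0.65, 0, 0, -12, -0.032, -0.085, 0.043, 0.65, 0, 0, -18, -0.046, -0.125, 0.043, 0.65, 0, 0, -22.4, -0.0511, -0.1411, 0.043, 0.65, 0, 0, -22.4, -0.0511, -0.1411, 0.043, 0.65, 0, 0, -22.4, -0.0511, -0.1411, 0.034, 0.65]

```text
clock: 42.85
eef_pos: [518.6, -5.9, 213.4]
eef_rot: [0.902, -0.431, 0.0, -0.001]
wrist_force: [-0.5, -0.3, 0.2]
opening: 30.7
```

```bash
python3 v.py w13 518.2 -6.7
```

```text
t 42.85 pos [518.61  -5.91 213.37] yaw -51.03 F [-0.49 -0.29  0.17] M [0.013 0.178 0.034] open 30.7 q7 -2.062 tau7 -0.155 dq7 0.112
 t 42.9 pos [517.47  -4.81 211.37] yaw -50.93 F [-1.61  1.24 -1.08] M [0.055 0.268 0.005] open 30.7 q7 -2.061 tau7 0.003 dq7 -0.019
dot pred [322.2 290.1]
```

View pics/w13.png

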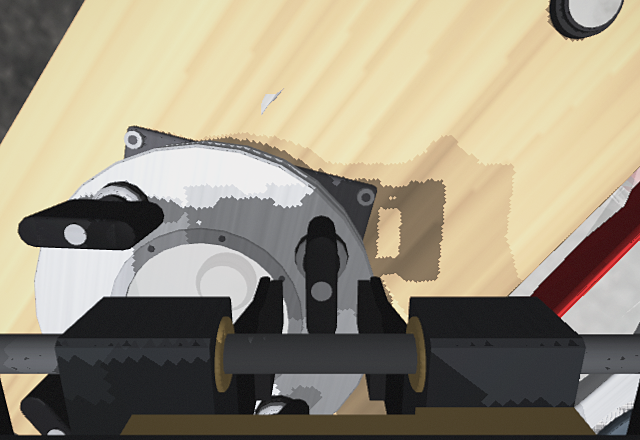

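Request:
move_arm:
  deltas: [0, 0, 0, 0, 0, -0.017, 0.65, 0, 0, 0, 0, 0, -0.0335, 0.65, 0, 0, 0, 0, 0, -0.0335, 1, 0, 0, 0, 0, 0, -0.0335, 1, 0, 0, 0, 0, 0, -0.0335, 1, 0, 0, 0, 0, 0, -0.0335, 1, 0, 0, 0, 0, 0, -0.0335, 1]
  force: 55

```text
clock: 43.6
eef_pos: [518.3, -6.5, 180.2]
eef_rot: [0.902, -0.431, 0.0, -0.0]
wrist_force: [-0.8, -0.2, 0.1]
opening: 13.6
```

```bash
python3 r.py
```

```text
t 43.6 pos [518.34  -6.52 180.23] yaw -51.08 F [-0.77 -0.2   0.12] M [ 0.028  0.296 -0.037] open 13.6 q7 -2.024 tau7 -0.01 dq7 0.0
```

Request:
move_arm:
  deltas: [0, 0, -2, 0, 0, 0, 1, 0, 0, -4, 0, 0, 0, 1, 0, 0, -6, 0, 0, 0, 1, 0, 0, -8, 0, 0, -0.0001, 1, 0, 0, -10, 0, 0, -0.0002, 1, 0, 0, -12, 0, 0, -0.0002, 1]

```text
clock: 44.2
eef_pos: [518.3, -6.5, 180.1]
eef_rot: [0.852, -0.523, 0.0, -0.0]
wrist_force: [-0.8, 0.5, 0.6]
opening: 13.4
```

```bash
python3 r.py 6
```

```text
t 44.2 pos [518.33  -6.55 180.11] yaw -63.08 F [-0.81  0.46  0.56] M [-0.052  0.366  0.41 ] open 13.4 q7 -2.211 tau7 -0.118 dq7 -0.315
hold Mz [0.348 0.304 0.342 0.391 0.379 0.354] mean 0.353 tau7 [-0.453 -0.505 -0.401 -0.369 -0.362 -0.362] t 44.5
```

Request:
move_arm:
  deltas: [0, 0, -2, 0, 0, -0.0001, 1, 0, 0, -4, 0, 0, -0.0002, 1, 0, 0, -6, 0, 0, -0.0003, 1, 0, 0, -8, 0, 0, -0.0003, 1]

```text
clock: 44.9
eef_pos: [518.3, -6.6, 179.9]
eef_rot: [0.814, -0.582, -0.0, -0.0]
wrist_force: [-2.2, -0.0, 4.7]
opening: 13.5
```

```bash
python3 r.py 6
```

```text
t 44.9 pos [518.33  -6.57 179.86] yaw -71.12 F [-2.24 -0.05  4.66] M [0.149 0.659 0.433] open 13.5 q7 -2.341 tau7 -0.168 dq7 -0.324
hold Mz [0.394 0.431 0.467 0.466 0.36  0.405] mean 0.42 tau7 [-0.524 -0.542 -0.448 -0.426 -0.422 -0.421] t 45.2
```

Request:
move_arm:
  deltas: [0, 0, -1.2, 0, 0, 0, 1, 0, 0, -2.4, 0, 0, -0.0001, 1]

```text
clock: 45.4
eef_pos: [518.3, -6.6, 179.8]
eef_rot: [0.801, -0.598, -0.0, -0.0]
wrist_force: [-2.8, 1.4, 6.2]
opening: 13.8
```

```bash
python3 r.py 5
```

```text
t 45.4 pos [518.32  -6.57 179.79] yaw -73.51 F [-2.8   1.36  6.2 ] M [0.147 0.761 0.445] open 13.8 q7 -2.38 tau7 -0.289 dq7 -0.195
hold Mz [0.466 0.451 0.424 0.427 0.495] mean 0.453 tau7 [-0.506 -0.517 -0.461 -0.447 -0.445] t 45.65
```

D is at about 0.468. I release, lift clear and check.

Request:
move_arm:
  deltas: [0, 0, 0, 0, 0, 0, 0.65, 0, 0, 0, 0, 0, 0, 0.65, 0, 0, 0, 0, 0, 0.02, 0.65, 0, 0, 0, 0, 0, 0.045, 0.65, 0, 0, 0, 0, 0, 0.085, 0.65, 0, 0, 0, 0, -0.02, 0.125, 0.65, 0, 0, 0, 0, -0.04, 0.16, 0.65, 0, 0, 0, 0, -0.04, 0.16, 0.65, 0, 0, 0, 0, -0.04, 0.16, 0.65, 0, 0, 0, 0, -0.04, 0.16, 0.65]

```text
clock: 46.65
eef_pos: [517.6, -45.5, 337.9]
eef_rot: [0.802, -0.598, -0.001, 0.001]
wrist_force: [-0.6, 1.1, 0.1]
opening: 30.2
```

```bash
python3 - <<'E'
from h import *
st()
s=bot.snapshot("side");cv2.imwrite("pics/sF.png",s["pixels"][:,:,::-1])
a=cv2.imread("pics/side0.png")
for n,z in (("tin/capsule",0),):
    d=cv2.absdiff(a,s["pixels"][:,:,::-1].copy()).max(2)[310:372,300:445];print("changed px near tin/capsule",(d>30).sum())
w=bot.snapshot("wrist");cv2.imwrite("pics/wF.png",w["pixels"][:,:,::-1])
for n,x,y in (("A",473.6,89.5),("B",569.3,134.3),("C",614.3,38.1),("D",518.3,-6.6)): print(n,proj(w,(x,y,223)).round(),np.round(fitbar(w,x,y,223),2))
E
```

```text
t 46.65 pos [517.58 -45.52 337.91] yaw -73.45 F [-0.57  1.1   0.06] M [ 0.079  0.142 -0.034] open 30.2 q7 -2.588 tau7 -0.003 dq7 0.001
changed px near tin/capsule 38
A [324. 386.] [ 473.95   86.01  -92.45 2977.15]
B [197. 403.] [ 586.42  131.46  -20.05 4124.04]
C [164. 284.] [ 615.75   40.8    39.57 2985.03]
D [304. 265.] [ 518.16   -6.65  -68.22 1392.84]
```

View pics/sF.png

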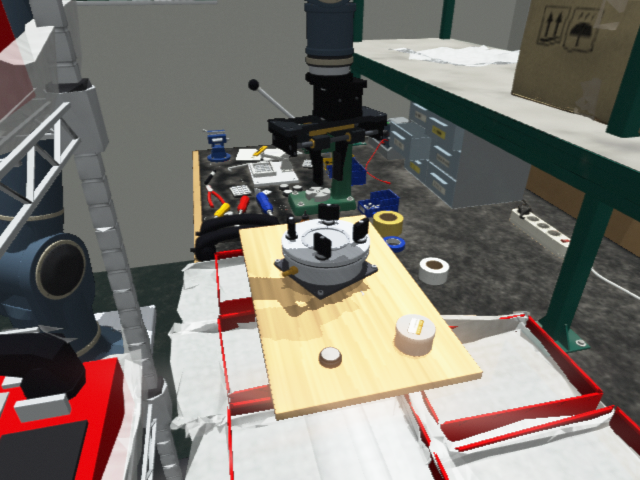

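View pics/wF.png

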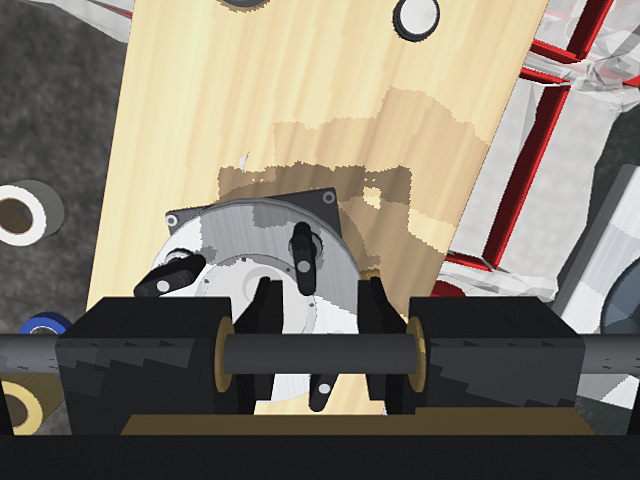

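The side view shows all four bars turned, with the tin (415,333) and capsule (330,356) where they were. The gripper is clear of the pot, so I hand in.

```bash
python3 - <<'E'
from rig import bot
print(bot.hand_in(), bot.get_obs()["clock"])
E
```

```text
the job is handed in; nothing more can be done
the job is handed in; nothing more can be done
```

All four knobs were tightened clockwise in star order in both rounds: left, the one straight across, back, front. The job was handed in after about 47 s of the 72 s allowed.

| Knob | Round 1, while turning (N m) | Round 2, while turning (N m) | Round 2, held still (N m) |
|---|---|---|---|
| Left (first) | about 0.33 | about 0.457 | 0.436 |
| Across from it | about 0.33 | about 0.465 | 0.441 |
| Back | about 0.34 | about 0.465 | 0.441 |
| Front (last) | about 0.33 | about 0.468 | 0.445 |

- **How the torques were read:** the turning torques are estimates. I took the last joint's torque relative to each knob's free running at 0.26 N m, because single wrist-moment readings scatter by about 0.05. The averaged wrist moments agreed within that scatter, and nothing read near 0.55 N m.
- **Not re-checked:** I did not go back over the earlier knobs after the last one, so the first ones will have lost about the expected tenth of their load.
- **Fingertip offset:** the fingertips sit about 22 mm behind the reported TCP, not 19 mm ahead as stated. My first grip therefore closed on air above the left bar. I saw this in the picture and went lower for all grips; nothing was touched.
- **Surroundings:** the last side view shows the tin and capsule where they were. The oil bottle looked undisturbed in an earlier wrist view, but I did not check it again at the end.
- **Arm limits:** the last joint finished at −2.59, close to its −2.66 limit but inside it. Wrist forces stayed around 12 N or less in every reading I took.

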